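# Lay out the fume hood for a heating run

### The job

Lay out the hood for the next heating run: stand the small steel beaker in the middle of the hotplate's white plate, lay the cork ring flat in the middle of the round green mat, and set the amber flask upright in the cork ring, gently and without ever tipping it over. Stand the red-capped bottle upright on the mat, half-way between the flask and the mat's red tab. Leave the blue-capped bottle and the timer where they are.

Things in the scene. Friction and masses are not known exactly. Their poses are not given: they have to be found in the camera images.
- plate (a point): Centre of the upper face of the hotplate's square white plate (130 x 130 mm, 75 mm above the bench). The hotplate is fixed, 200 mm long, 140 mm wide; +x points from its control panel (two blue knobs, about 105 mm from the plate's centre) to its back. z up.
- mat: Round green mat fixed flat on the bench, 230 mm across, 3 mm thick, with a red tab (34 mm wide) sticking out of its rim, 115 to 150 mm from the centre. Origin: centre of the underside (bench level); +x points to the red tab, which may lie in any direction. Half-way between flask and tab is 70 mm from the mat's centre along +x.
- ring_centre (a point): Cork ring, loose, lying flat: outer diameter 66 mm, hole 44 mm, 28 mm high. Site at its centre, half-way up (14 mm above its underside); z up. Can be gripped across its outside.
- flask_centre (a point): Amber glass flask, loose, upright, 105 mm high: round belly 60 mm across, flat foot 28 mm across, straight neck 22 mm thick from 56 to 100 mm above the foot, 25 mm lip on top. Site on its axis half-way up (52.5 mm); the neck's middle is 26 mm above it. z up. Seated in the cork ring, belly on the hole's edge, the foot is 22 mm above what the ring lies on and this point 60 mm above the ring's point.
- beaker_centre (a point): Small open stainless-steel beaker, loose, straight-sided, 60 mm across, 60 mm high, wall 3 mm. Site at its centre, half-way up (30 mm above its foot); z up.
- bottle_centre (a point): Small white plastic bottle with a RED cap, loose, 62 mm high: body 40 mm across and 44 mm high, cap 33 mm across and 18 mm high. Site at its centre, half-way up (31 mm above its foot); z up.
- spare_centre (a point): The same kind of bottle with a BLUE cap, loose, standing among the other things; to be left alone. Site at its centre, half-way up (31 mm above its foot).
- timer_centre (a point): Small grey bench timer with a black display, a flat box 55 x 55 mm and 20 mm high, loose, lying among the other things; to be left alone. Site at its centre, 10 mm above its underside; z up.
Not all that is in view belongs to the job. Of the things shaped like the part that bears beaker_centre, the bare steel one is meant.

How it is judged:
At the end, for the whole second after the job is handed in: Upright, at rest: beaker on the plate within 15 mm of its centre; ring flat on the mat within 15 mm of its centre; flask seated in the ring's hole within 10 mm of its axis; red-capped bottle on the mat within 15 mm (along, across) of the point 70 mm from its centre towards the tab (horizontal distance between beaker_centre and plate below 0.015 m and z of beaker_centre in the frame of plate between 0.025 and 0.036 m and angle between each of beaker_centre, ring_centre, bottle_centre's own z axis and vertical below 0.1 rad and horizontal distance between ring_centre and mat below 0.015 m and z of ring_centre in the frame of mat between 0.012 and 0.022 m and horizontal distance between flask_centre and ring_centre below 0.01 m and z of flask_centre in the frame of ring_centre between 0.052 and 0.068 m and angle between flask_centre's own z axis and vertical below 0.15 rad and x of bottle_centre in the frame of mat between 0.055 and 0.085 m and y of bottle_centre in the frame of mat between -0.015 and 0.015 m and z of bottle_centre in the frame of mat between 0.029 and 0.04 m and linear speed of each of beaker, ring, flask, bottle below 0.02 m/s); the robot touches nothing.
It fails at once if the blue-capped bottle was moved by more than 20 mm (distance of spare_centre from where it was at the start of the episode above 0.02 m).
It fails at once if the timer was moved by more than 20 mm (distance of timer_centre from where it was at the start of the episode above 0.02 m).
It fails at once if the flask was tipped by more than 45 degrees (angle between flask_centre's own z axis and vertical above 0.785 rad).
It fails at once if the flask was dropped or rammed into the ring (over 40 N) (contact force between flask and ring above 40 N).
It also fails if it takes over 106 s, if anything falls off the work surface, if the arm or the gripper's body presses on something with over 40 N, if the wrist force passes 120 N, or if a joint passes its speed limit or range.

### The arm

A 6-joint arm with a two-finger parallel gripper is mounted at the origin on the work surface. World frame = base frame: x ahead of the robot, y to its left, z up, the work surface at z = 0. Lengths are in m, angles in rad, forces in N, time in s.
With the tool pointing down it reaches from about 0.225 to 0.875 m from the base axis. Payload 3.4 kg.
Tool frame: the origin (TCP) lies between the finger pads; the fingertips stand 19 mm ahead of it and the grasp point (between the pads) is the TCP (nose_length is the distance from the TCP to the fingertips, in m); z points along the fingers, y is the direction in which the jaws open and shut (so a half turn about z gives the same grasp; the last joint's range is limited). The gripper opens to 85 mm and grips with 20 to 120 N. Pads are 22 mm wide; open, the fingers measure 114 mm over their backs; the gripper's body (76 mm by 85 mm) begins 54 mm behind the grasp point. The pads swing forward as they close: fully open they stand 13 mm farther back than shut.
Start: joints at [0.98, 0.276, 1.505, -0, 1.361, -0.121], TCP at [0.26, 0.513, 0.226] pointing down, gripper open.
Joint ranges: [-2.89, 2.89], [-0.75, 2.08], [0.22, 2.7], [-1.18, 4.32], [0.11, 2.71], [-2.7, 2.7]. Speed limits (rad/s): [2.57, 2.57, 3.14, 3.14, 3.14, 3.14].

### API

Orientations are given as a 3x3 rotation matrix whose columns are the frame's x, y, z axes.
In Python, from station import * gives the robot as it stands.
- The arm moves only by the tool jog_arm, never from a script. Its argument "targets" is a list of rows, each an object of numbers: "x", "y", "z": the shift along the tool's x, y, z in mm; "ax", "ay", "az": the turn, a rotation vector about the tool's x, y, z in rad; "hand": the closure, from 0 (fully open) to 1 (shut). In form: [{"x": .., "y": .., "z": .., "ax": .., "ay": .., "az": .., "hand": ..}, ...]. A call has 1 to 8 rows; each row shifts and turns the pose as measured when the row begins, along the tool's axes as they then stand; what a row does not reach is not made up. A row lasts 1/10 s, in which the tool goes at most 50 mm and 8.59 degrees, less where a joint would pass 70% of its speed; a pose out of reach is approached as far as the arm can. A call with a gripper value outside its range is refused whole. The fingers move at their own pace and stop on an object; the grip force is fixed at half the most. Time passes only in rows, so rows that do not move let the fingers close. It gives the time, the measured TCP pose, the force and the opening at its end, in the units of the state.
- read_state(): the state, without advancing time (a new reading comes with each control period).
- camera(name): name is "side" or "top"; returns the picture (480x640x3 uint8, blue, green, red); there is no depth.
- get_calibration(name): a dict with "fov_y" (degrees; the focal length in pixels is half the picture's height over the tangent of half this angle, whatever the lens; pixels are square), "cx", "cy" (the principal point, pixels), "distortion" ([k1, k2, p1, p2, k3] as OpenCV has them; the pictures are not rectified), "origin" and "orientation" of the camera in the world. Camera axes: x right, y up, looking along -z (the intrinsics and any distortion apply to the point x, -y, -z); pixel columns grow to the right and rows downward; lengths in m; the calibration is good to about 2 mm. A picture is of the moment at which its call begins. get_calibration takes no time and is no camera call.
- finish_job(): hands the job in, once; it reports no verdict.
The state is a dict: "clock": time; "joints": joint angles; "joint_vel": joint speeds; "joint_torque": joint torques, N m; "position": TCP position; "tool_rot": TCP orientation; "ft_force": force on the tool from outside, world axes, zero at the start; "ft_torque": the same for the moment, N m; "finger_gap": finger opening in m.
Only numpy, scipy, OpenCV 4.12 (cv2) and the standard library are available. Lean on these libraries where they do the work, as an engineer would, in place of code of your own. Each camera call takes 0.05 s, during which the arm holds its last target. There are 200 camera calls.

## Working session

There is one attempt and no reset: what is moved stays moved. The work goes in short steps, Python scripts to look and compute and a tool call to move; the robot and the scene stay as the last step left them, time stands still between calls to the robot, and variables do not carry over. Pictures are saved under pics/ and viewed, about 12 in all and at most 16, crops included, and the job is handed in when it is done.

Besides the shell and the picture viewer there is one more tool, called after ">>>" by a JSON object that holds its "fn" and its "kwargs", one argument or row to a line. jog_arm: Moves the arm, as the interface text tells. Its arguments: {"type":"object","properties":{"targets":{"type":"array","items":{"type":"object","properties":{"x":{"type":"number"},"y":{"type":"number"},"z":{"type":"number"},"ax":{"type":"number"},"ay":{"type":"number"},"az":{"type":"number"},"hand":{"type":"number"}}}}},"required":["targets"]}

```bash
mkdir -p pics; ls
cat > h.py <<'E'
from station import *
import numpy as np, cv2
def K(c):
    f=240/np.tan(np.radians(c["fov_y"])/2)
    return np.array([[f,0,c["cx"]],[0,f,c["cy"]],[0,0,1.]]),np.array(c["distortion"],float)
def ray(name,u,v):
    c=get_calibration(name);k,d=K(c)
    p=cv2.undistortPoints(np.array([[[u,v]]],float),k,d)[0,0]
    R=np.array(c["orientation"]).reshape(3,3)
    return np.array(c["origin"]),R@np.array([p[0],-p[1],-1])
def at(name,u,v,z):
    o,r=ray(name,u,v); return (o+r*(z-o[2])/r[2])
def proj(name,P):
    c=get_calibration(name);k,d=K(c);R=np.array(c["orientation"]).reshape(3,3)
    q=(np.atleast_2d(P)-np.array(c["origin"]))@R; q=q*[1,-1,-1]
    return cv2.projectPoints(q,np.zeros(3),np.zeros(3),k,d)[0][:,0]
def snap(name,fn):
    im=camera(name); cv2.imwrite("pics/"+fn,im); return im
E
python3 - <<'E'
from h import *
np.set_printoptions(precision=4,suppress=True)
for n in("top","side"):
    snap(n,n+"0.png"); print(n,get_calibration(n))
print(read_state())
E
```

```text
pics
top {'fov_y': 46.071517516552134, 'cx': 316.17828430718606, 'cy': 236.35356461979043, 'distortion': array([-0.0858,  0.    ,  0.    ,  0.    ,  0.    ]), 'origin': array([0.4685, 0.0101, 1.0469]), 'orientation': array([[-0.0164,  0.9916, -0.1282],
       [-0.9997, -0.0139,  0.0202],
       [ 0.0182,  0.1285,  0.9915]])}
side {'fov_y': 56.98500752531893, 'cx': 315.5147512256482, 'cy': 236.1326721825963, 'distortion': array([-0.093,  0.   ,  0.   ,  0.   ,  0.   ]), 'origin': array([ 0.523 , -0.535 ,  0.7005]), 'orientation': array([[ 0.9935,  0.0909, -0.0687],
       [-0.1138,  0.764 , -0.6351],
       [-0.0052,  0.6388,  0.7694]])}
{'clock': 0.1, 'joints': array([ 0.98  ,  0.2765,  1.506 , -0.    ,  1.3607, -0.121 ]), 'joint_vel': array([-0.0001, -0.0008, -0.002 ,  0.001 ,  0.0008,  0.0007]), 'joint_torque': array([  0.0027, -41.7699, -24.6406,  -0.0001,   0.0057,   0.    ]), 'position': array([0.26  , 0.5123, 0.2252]), 'tool_rot': array([[-0.8917,  0.4527, -0.0009],
       [ 0.4527,  0.8917, -0.0014],
       [ 0.0002, -0.0017, -1.    ]]), 'ft_force': array([ 0.2034, -0.7817, -0.0251]), 'ft_torque': array([-0.0224,  0.0008,  0.0447]), 'finger_gap': 0.08550744338277624}
```

View pics/top0.png

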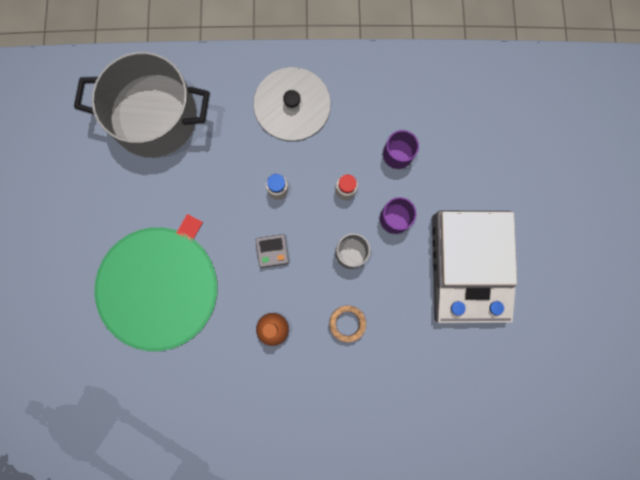

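View pics/side0.png

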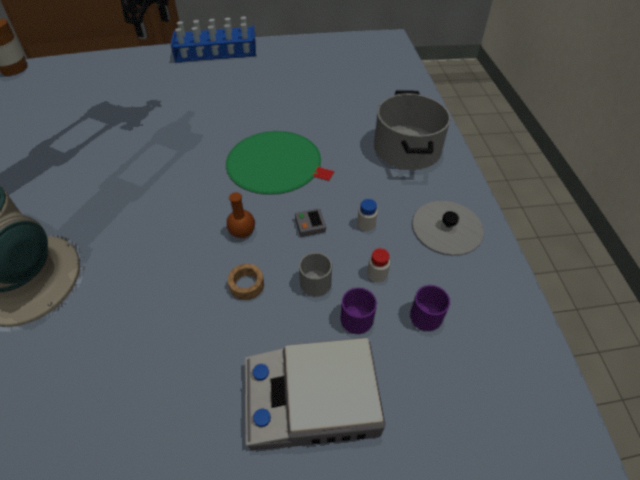

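The top view shows the mat at (157,289) with its tab at (190,227), the flask at (272,329) and the ring at (348,324). The hotplate's white plate is at (478,248). The red cap is at (347,184), the blue cap at (277,183) and the timer at (272,251).
Three things are beaker-shaped: purple at (402,149), purple at (399,215) and bare grey steel at (353,251). The grey one fits "bare steel". I'll confirm it in enlarged crops.

Run:
```python
import cv2
t=cv2.imread("pics/top0.png");s=cv2.imread("pics/side0.png")
cv2.imwrite("pics/topc.png",cv2.resize(t[160:360,240:440],None,fx=3,fy=3,interpolation=cv2.INTER_CUBIC))
cv2.imwrite("pics/sidec.png",cv2.resize(s[180:340,220:460],None,fx=3.3,fy=3.3,interpolation=cv2.INTER_CUBIC))
```

```text
(no output)
```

View pics/topc.png

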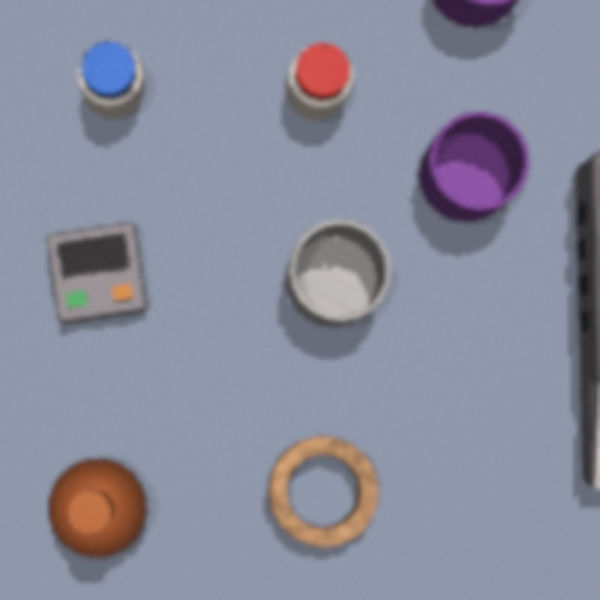

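View pics/sidec.png

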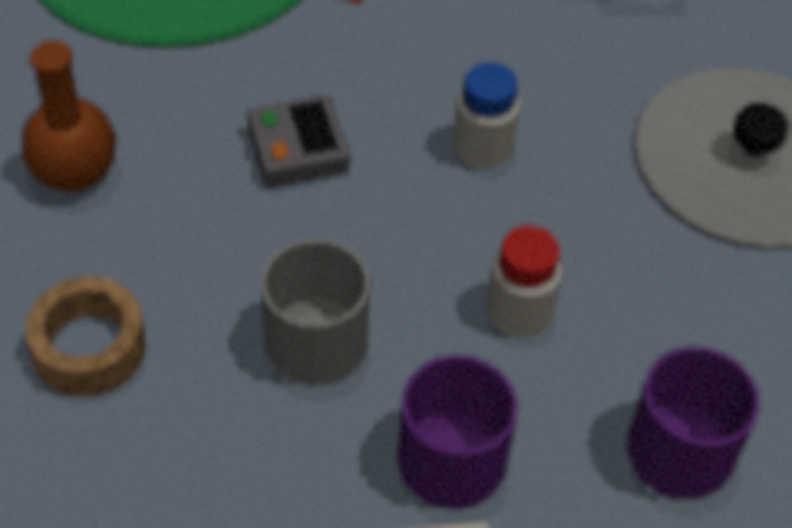

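The crops confirm one bare grey steel beaker, with its rim centre at top pixel (353.6,250.2). The other two beakers are purple. I'll cross-check positions between the two cameras.

Run:
```python
from h import *
np.set_printoptions(precision=4,suppress=True)
P={"beaker":((341,271),(317,281),.06),"ring":((323,492),(86,322),.028),"flasklip":((90,511),(51,57),.105),"red":((323,70),(530,247),.062),"blue":((109,68),(491,83),.062)}
for n,(t,s,z) in P.items():
    T=(240+(t[0]+.5)/3-.5,160+(t[1]+.5)/3-.5);S=(220+s[0]/3.3,180+s[1]/3.3)
    print(n,at("top",*T,z),at("side",*S,z))
for n in("top","side"):
    im=cv2.imread(f"pics/{n}0.png").astype(int);b,g,r=im[...,0],im[...,1],im[...,2]
    H=cv2.cvtColor(im.astype(np.uint8),cv2.COLOR_BGR2HSV)
    m=((g>r+50)&(g>b+40)).astype(np.uint8)
    k,l,st,ce=cv2.connectedComponentsWithStats(m);i=1+st[1:,4].argmax()
    v,u=np.where(l==i);pts=np.array([at(n,a,c,.003)[:2] for a,c in zip(u[::7],v[::7])])
    c=pts.mean(0);print(n,"mat",c,pts.max(0)-pts.min(0))
    m=((r>120)&(g<80)&(b<90)).astype(np.uint8)
    k,l,st,ce=cv2.connectedComponentsWithStats(m)
    for i in range(1,k):
        if st[i,4]>40:
            p=at(n,*ce[i],.003)[:2];print(" tab?",ce[i],st[i],p,np.hypot(*(p-c)),np.arctan2(*(p-c)[::-1]))
    m=(im.min(2)>(175 if n=="top" else 150)).astype(np.uint8)
    k,l,st,ce=cv2.connectedComponentsWithStats(m)
    for i in range(1,k):
        if st[i,4]>1500: print(" white",ce[i],st[i])
# plate from hand read corners
for n,cs in(("top",[(442,212),(514,212),(516,286),(443,286)]),("side",[(287,345),(372,341),(381,424),(290,432)])):
    q=np.array([at(n,*c,.075) for c in cs]);print(n,q,q.mean(0))
```

```text
beaker [ 0.571 -0.075  0.06 ] [ 0.5735 -0.0734  0.06  ]
ring [ 0.4419 -0.0638  0.028 ] [ 0.4448 -0.0633  0.028 ]
flasklip [0.4356 0.0702 0.105 ] [0.4362 0.0697 0.105 ]
red [ 0.6911 -0.0671  0.062 ] [ 0.6923 -0.0658  0.062 ]
blue [0.6939 0.0601 0.062 ] [0.6947 0.0593 0.062 ]
top mat [0.5099 0.2879] [0.2237 0.2257]
 tab? [348.3367 185.6122] [339 175  16  18  98] [ 0.6994 -0.0735] 0.40809774609588545 -1.0877724861764722
 tab? [190.2394 225.9112] [180 216  21  21 259] [0.6265 0.2241] 0.13295006785115335 -0.5004430293566595
 tab? [271.7768 328.0446] [259 315  26  27 224] [0.4356 0.0729] 0.22748903988622834 -1.9035387621973399
 white [291.4776 103.4475] [ 254   68   76   72 3754]
 white [479.2844 247.5992] [ 443  212   74   72 5155]
side mat [0.5106 0.2848] [0.2131 0.2135]
 tab? [323.7388 172.9552] [315 168  18  11 134] [0.6261 0.2286] 0.12844913793259713 -0.45262380425154664
 tab? [380.4177 254.6392] [373 249  16  12 158] [ 0.7077 -0.0219] 0.3645482498271542 -0.9995440299744868
top [[ 0.6344 -0.232   0.075 ]
 [ 0.6329 -0.362   0.075 ]
 [ 0.5018 -0.3576  0.075 ]
 [ 0.5044 -0.228   0.075 ]] [ 0.5684 -0.2949  0.075 ]
side [[ 0.5107 -0.2293  0.075 ]
 [ 0.6415 -0.2381  0.075 ]
 [ 0.6302 -0.3637  0.075 ]
 [ 0.5048 -0.3595  0.075 ]] [ 0.5718 -0.2976  0.075 ]
```

Run:
```python
import cv2,numpy as np
t=cv2.imread("pics/top0.png");s=cv2.imread("pics/side0.png")
a=cv2.resize(t[195:335,420:530],(440,560),interpolation=cv2.INTER_CUBIC)
b=cv2.resize(s[330:450,235:325+70],(360*1,270),interpolation=cv2.INTER_CUBIC)
o=np.zeros((560,800,3),np.uint8);o[:,:440]=a;o[:270,440:]=b
cv2.imwrite("pics/plate.png",o)
```

```text
(no output)
```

View pics/plate.png

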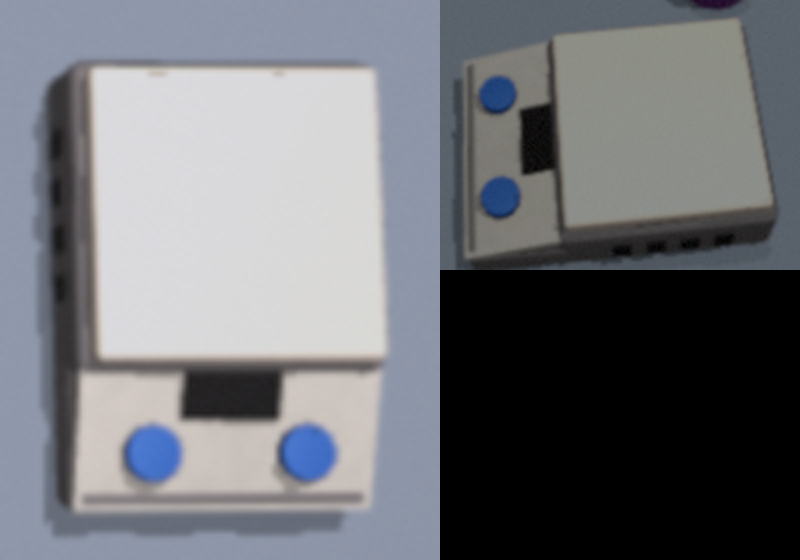

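Both cameras agree to about 3 mm, and the plate edges come out at 130 mm as given. The present tool yaw is square to the tab's direction and clears the neighbours at every grasp, so I'll keep it throughout.

```bash
cat > go.py <<'E'
from h import *
import sys
from scipy.spatial.transform import Rotation as Ro
np.set_printoptions(precision=1,suppress=True)
s=read_state();R=np.array(s["tool_rot"]);p=np.array(s["position"])
y=1.085
G=np.array([[-np.sin(y),np.cos(y),0],[np.cos(y),np.sin(y),0],[0,0,-1]])
t=np.array(list(map(float,sys.argv[1:4])))
d=R.T@(t-p)*1000
print("d mm",d,"n",np.linalg.norm(d)/50,"turn",np.round(Ro.from_matrix(R.T@G).as_rotvec(),3),"pos",p*1000,"gap",s["finger_gap"]*1000,"t",s["clock"])
E
python3 go.py .572 -.074 .2
```

```text
d mm [-543.6 -381.5   25.7] n 13.292009667844287 turn [-0. -0.  0.] pos [260.  512.3 225.2] gap 85.50744338277624 t 0.1
```

>>> {"fn": "jog_arm", "kwargs": {
  "targets": [
    {"x": -38, "y": -27},
    {"x": -38, "y": -27},
    {"x": -38, "y": -27},
    {"x": -38, "y": -27},
    {"x": -38, "y": -27},
    {"x": -38, "y": -27},
    {"x": -38, "y": -27},
    {"x": -38, "y": -27}
  ]
}}

```text
invalid input
```

```bash
python3 go.py .572 -.074 .15
```

```text
d mm [-543.6 -381.4   75.7] n 13.367354024213318 turn [-0. -0.  0.] pos [260.  512.3 225.2] gap 85.50744338277624 t 0.1
```

>>> {"fn": "jog_arm", "kwargs": {
  "targets": [
    {"x": -38, "y": -27, "z": 0, "ax": 0, "ay": 0, "az": 0.015, "hand": 0},
    {"x": -38, "y": -27, "z": 0, "ax": 0, "ay": 0, "az": 0, "hand": 0},
    {"x": -38, "y": -27, "z": 0, "ax": 0, "ay": 0, "az": 0, "hand": 0},
    {"x": -38, "y": -27, "z": 0, "ax": 0, "ay": 0, "az": 0, "hand": 0},
    {"x": -38, "y": -27, "z": 0, "ax": 0, "ay": 0, "az": 0, "hand": 0},
    {"x": -38, "y": -27, "z": 0, "ax": 0, "ay": 0, "az": 0, "hand": 0},
    {"x": -38, "y": -27, "z": 0, "ax": 0, "ay": 0, "az": 0, "hand": 0},
    {"x": -38, "y": -27, "z": 0, "ax": 0, "ay": 0, "az": 0, "hand": 0}
  ]
}}

```text
clock: 0.9
position: [0.4315, 0.1739, 0.2212]
tool_rot: [[-0.89, 0.455, -0.005], [0.455, 0.89, -0.001], [0.003, -0.003, -1.0]]
ft_force: [0.2, 0.7, -1.2]
finger_gap: 0.0854
```

```bash
sed -i 's/np.round(Ro.from_matrix(R.T@G).as_rotvec(),3)/(Ro.from_matrix(R.T@G).as_rotvec()*1000).round()/' go.py; python3 go.py .572 -.074 .15
```

```text
d mm [-238.2 -156.6   70.9] n 5.874631238693561 turn [-3. -3. 13.] pos [431.5 173.9 221.2] gap 85.38939603714388 t 0.9
```

>>> {"fn": "jog_arm", "kwargs": {
  "targets": [
    {"x": -39, "y": -26, "z": 10, "ax": 0, "ay": 0, "az": 0.01, "hand": 0},
    {"x": -39, "y": -26, "z": 10, "ax": 0, "ay": 0, "az": 0, "hand": 0},
    {"x": -39, "y": -26, "z": 12, "ax": 0, "ay": 0, "az": 0, "hand": 0},
    {"x": -39, "y": -26, "z": 12, "ax": 0, "ay": 0, "az": 0, "hand": 0},
    {"x": -39, "y": -26, "z": 12, "ax": 0, "ay": 0, "az": 0, "hand": 0},
    {"x": -37, "y": -24, "z": 12, "ax": 0, "ay": 0, "az": 0, "hand": 0},
    {"x": 0, "y": 0, "z": 0, "ax": 0, "ay": 0, "az": 0, "hand": 0}
  ]
}}

```text
clock: 1.6
position: [0.5707, -0.0856, 0.1492]
tool_rot: [[-0.882, 0.47, -0.002], [0.47, 0.882, -0.001], [0.001, -0.002, -1.0]]
ft_force: [0.3, 1.4, 0.1]
finger_gap: 0.085
```

```bash
python3 go.py .572 -.074 .038
```

```text
d mm [  4.1  11.1 111.2] n 2.236652173268702 turn [-2. -1. -4.] pos [570.7 -85.6 149.2] gap 85.0322968106289 t 1.6
```

Good tracking. Next I'll correct the offset, descend to the beaker, then grip.

>>> {"fn": "jog_arm", "kwargs": {
  "targets": [
    {"x": 4, "y": 11, "z": 0, "ax": 0, "ay": 0, "az": 0, "hand": 0},
    {"x": 0, "y": 0, "z": 20, "ax": 0, "ay": 0, "az": 0, "hand": 0},
    {"x": 0, "y": 0, "z": 20, "ax": 0, "ay": 0, "az": 0, "hand": 0},
    {"x": 0, "y": 0, "z": 5, "ax": 0, "ay": 0, "az": 0, "hand": 0}
  ]
}}

```text
clock: 2.0
position: [0.5713, -0.0694, 0.1035]
tool_rot: [[-0.882, 0.471, -0.003], [0.471, 0.882, 0.002], [0.003, 0.0, -1.0]]
ft_force: [-0.2, 0.6, -0.1]
finger_gap: 0.0851
```

```bash
python3 go.py .572 -.074 .038
```

```text
d mm [-3.  -3.7 65.5] n 1.31252578410387 turn [ 0. -3. -5.] pos [571.3 -69.4 103.5] gap 85.11120309649473 t 2.0
```

>>> {"fn": "jog_arm", "kwargs": {
  "targets": [
    {"x": -3, "y": -4, "z": 0, "ax": 0, "ay": 0, "az": 0, "hand": 0},
    {"x": 0, "y": 0, "z": 20, "ax": 0, "ay": 0, "az": 0, "hand": 0},
    {"x": 0, "y": 0, "z": 20, "ax": 0, "ay": 0, "az": 0, "hand": 0},
    {"x": 0, "y": 0, "z": 15, "ax": 0, "ay": 0, "az": 0, "hand": 0},
    {"x": 0, "y": 0, "z": 8, "ax": 0, "ay": 0, "az": 0, "hand": 0},
    {"x": 0, "y": 0, "z": 0, "ax": 0, "ay": 0, "az": 0, "hand": 0}
  ]
}}

```text
clock: 2.6
position: [0.5745, -0.0695, 0.0448]
tool_rot: [[-0.885, 0.465, 0.006], [0.465, 0.885, 0.001], [-0.005, 0.003, -1.0]]
ft_force: [0.1, -0.9, 0.4]
finger_gap: 0.0852
```

```bash
python3 go.py .572 -.074 .038
```

```text
d mm [ 0.1 -5.2  6.8] n 0.17029338574980554 turn [3. 5. 2.] pos [574.5 -69.5  44.8] gap 85.24280714277761 t 2.6
```

>>> {"fn": "jog_arm", "kwargs": {
  "targets": [
    {"x": 0, "y": -5, "z": 5, "ax": 0, "ay": 0, "az": 0, "hand": 0},
    {"x": 0, "y": 0, "z": 0, "ax": 0, "ay": 0, "az": 0, "hand": 1},
    {"x": 0, "y": 0, "z": 0, "ax": 0, "ay": 0, "az": 0, "hand": 1},
    {"x": 0, "y": 0, "z": 0, "ax": 0, "ay": 0, "az": 0, "hand": 1},
    {"x": 0, "y": 0, "z": 0, "ax": 0, "ay": 0, "az": 0, "hand": 1},
    {"x": 0, "y": 0, "z": 0, "ax": 0, "ay": 0, "az": 0, "hand": 1},
    {"x": 0, "y": 0, "z": 0, "ax": 0, "ay": 0, "az": 0, "hand": 1}
  ]
}}

```text
clock: 3.3
position: [0.5743, -0.0747, 0.0434]
tool_rot: [[-0.885, 0.465, 0.012], [0.465, 0.885, -0.001], [-0.011, 0.005, -1.0]]
ft_force: [0.2, -0.6, -1.2]
finger_gap: 0.0563
```

```bash
python3 go.py .570 -.296 .22
```

```text
d mm [-101.1 -197.  -176.5] n 5.663962683715255 turn [ 5. 11.  2.] pos [574.3 -74.7  43.4] gap 56.314057824637935 t 3.3
```

>>> {"fn": "jog_arm", "kwargs": {
  "targets": [
    {"x": 0, "y": 0, "z": 0, "ax": 0, "ay": 0, "az": 0, "hand": 1},
    {"x": 0, "y": 0, "z": 0, "ax": 0, "ay": 0, "az": 0, "hand": 1}
  ]
}}

```text
clock: 3.5
position: [0.5741, -0.0746, 0.043]
tool_rot: [[-0.885, 0.465, 0.011], [0.465, 0.885, -0.001], [-0.01, 0.005, -1.0]]
ft_force: [0.2, -0.0, -1.7]
finger_gap: 0.0569
```

Run:
```python
from h import *
im=snap("side","g1.png")
cv2.imwrite("pics/g1c.png",cv2.resize(im[170:350,220:460],None,fx=2.8,fy=2.8,interpolation=cv2.INTER_CUBIC))
print(read_state()["finger_gap"])
```

```text
0.05644476063427214
```

View pics/g1c.png

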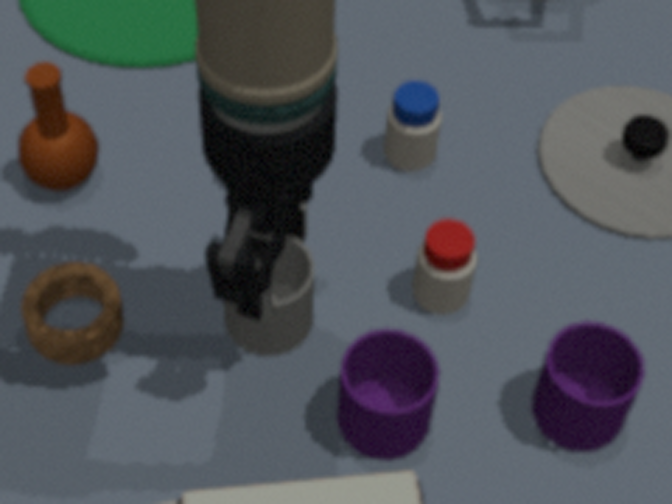

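The crop shows the beaker between the fingers at about (268,290), standing upright. The gap is steady at 56.5 mm. Now I'll lift it and carry it to the plate.

>>> {"fn": "jog_arm", "kwargs": {
  "targets": [
    {"x": 0, "y": 0, "z": -20, "ax": 0, "ay": 0, "az": 0, "hand": 1},
    {"x": 0, "y": 0, "z": -40, "ax": 0, "ay": 0, "az": 0, "hand": 1},
    {"x": 0, "y": 0, "z": -40, "ax": 0, "ay": 0, "az": 0, "hand": 1},
    {"x": 0, "y": 0, "z": -40, "ax": 0, "ay": 0, "az": 0, "hand": 1},
    {"x": -15, "y": -30, "z": -10, "ax": 0, "ay": 0.01, "az": 0, "hand": 1},
    {"x": -15, "y": -30, "z": 0, "ax": 0, "ay": 0, "az": 0, "hand": 1},
    {"x": -15, "y": -30, "z": 0, "ax": 0, "ay": 0, "az": 0, "hand": 1},
    {"x": -15, "y": -30, "z": 0, "ax": 0, "ay": 0, "az": 0, "hand": 1}
  ]
}}

```text
clock: 4.35
position: [0.5692, -0.2074, 0.1977]
tool_rot: [[-0.889, 0.458, -0.001], [0.458, 0.889, 0.006], [0.003, 0.006, -1.0]]
ft_force: [0.4, -0.1, -1.3]
finger_gap: 0.0567
```

```bash
python3 go.py .570 -.296 .2
```

```text
d mm [-41.3 -78.4  -2.9] n 1.7734775868208172 turn [ 6. -3. 10.] pos [ 569.2 -207.4  197.7] gap 56.74576664232461 t 4.35
```

>>> {"fn": "jog_arm", "kwargs": {
  "targets": [
    {"x": -15, "y": -28, "z": 0, "ax": 0.005, "ay": 0, "az": 0.01, "hand": 1},
    {"x": -15, "y": -28, "z": 0, "ax": 0, "ay": 0, "az": 0, "hand": 1},
    {"x": -9, "y": -18, "z": 10, "ax": 0, "ay": 0, "az": 0, "hand": 1},
    {"x": 0, "y": 0, "z": 20, "ax": 0, "ay": 0, "az": 0, "hand": 1},
    {"x": 0, "y": 0, "z": 20, "ax": 0, "ay": 0, "az": 0, "hand": 1},
    {"x": 0, "y": 0, "z": 10, "ax": 0, "ay": 0, "az": 0, "hand": 1},
    {"x": 0, "y": 0, "z": 0, "ax": 0, "ay": 0, "az": 0, "hand": 1}
  ]
}}

```text
clock: 5.05
position: [0.5674, -0.2988, 0.1319]
tool_rot: [[-0.881, 0.473, -0.005], [0.473, 0.881, 0.003], [0.006, 0.0, -1.0]]
ft_force: [0.2, 1.3, -1.6]
finger_gap: 0.0563
```

```bash
python3 go.py .570 -.296 .119
```

```text
d mm [-1.   3.7 12.8] n 0.2680442941441647 turn [ 0. -6. -6.] pos [ 567.4 -298.8  131.9] gap 56.33670976697864 t 5.05
```

>>> {"fn": "jog_arm", "kwargs": {
  "targets": [
    {"x": -1, "y": 4, "z": 5, "ax": 0, "ay": -0.005, "az": 0, "hand": 1},
    {"x": 0, "y": 0, "z": 4, "ax": 0, "ay": 0, "az": 0, "hand": 1},
    {"x": 0, "y": 0, "z": 3, "ax": 0, "ay": 0, "az": 0, "hand": 1},
    {"x": 0, "y": 0, "z": 1, "ax": 0, "ay": 0, "az": 0, "hand": 1}
  ]
}}

```text
clock: 5.45
position: [0.5717, -0.2943, 0.1196]
tool_rot: [[-0.882, 0.471, 0.002], [0.471, 0.882, -0.0], [-0.002, 0.001, -1.0]]
ft_force: [-0.4, 0.4, -1.1]
finger_gap: 0.0566
```

```bash
python3 go.py .570 -.296 .118
```

```text
d mm [ 0.8 -2.3  1.6] n 0.05714147599388944 turn [ 1.  2. -4.] pos [ 571.7 -294.3  119.6] gap 56.56467149573749 t 5.45
```

>>> {"fn": "jog_arm", "kwargs": {
  "targets": [
    {"x": 0, "y": -2, "z": 2, "ax": 0, "ay": 0, "az": 0, "hand": 1},
    {"x": 0, "y": 0, "z": 1.5, "ax": 0, "ay": 0, "az": 0, "hand": 1},
    {"x": 0, "y": 0, "z": 1, "ax": 0, "ay": 0, "az": 0, "hand": 1},
    {"x": 0, "y": 0, "z": 0, "ax": 0, "ay": 0, "az": 0, "hand": 1}
  ]
}}

```text
clock: 5.85
position: [0.5714, -0.2963, 0.1185]
tool_rot: [[-0.882, 0.47, 0.006], [0.47, 0.882, -0.002], [-0.006, 0.001, -1.0]]
ft_force: [0.2, 0.1, -1.6]
finger_gap: 0.0566
```

>>> {"fn": "jog_arm", "kwargs": {
  "targets": [
    {"x": 0, "y": 0, "z": 2, "ax": 0, "ay": 0, "az": 0, "hand": 1},
    {"x": 0, "y": 0, "z": 2, "ax": 0, "ay": 0, "az": 0, "hand": 1}
  ]
}}

```text
clock: 6.05
position: [0.5716, -0.2966, 0.118]
tool_rot: [[-0.882, 0.471, 0.008], [0.47, 0.882, -0.003], [-0.008, 0.001, -1.0]]
ft_force: [-4.2, 3.3, 11.7]
finger_gap: 0.0565
```

The beaker is down, with 12 N of contact. Releasing.

>>> {"fn": "jog_arm", "kwargs": {
  "targets": [
    {"x": 0, "y": 0, "z": 0, "ax": 0, "ay": 0, "az": 0, "hand": 0},
    {"x": 0, "y": 0, "z": 0, "ax": 0, "ay": 0, "az": 0, "hand": 0},
    {"x": 0, "y": 0, "z": 0, "ax": 0, "ay": 0, "az": 0, "hand": 0},
    {"x": 0, "y": 0, "z": 0, "ax": 0, "ay": 0, "az": 0, "hand": 0},
    {"x": 0, "y": 0, "z": -15, "ax": 0, "ay": 0, "az": 0, "hand": 0},
    {"x": 0, "y": 0, "z": -25, "ax": 0, "ay": 0, "az": 0, "hand": 0},
    {"x": 0, "y": 0, "z": -25, "ax": 0, "ay": 0, "az": 0, "hand": 0},
    {"x": 0, "y": 0, "z": -25, "ax": 0, "ay": 0, "az": 0, "hand": 0}
  ]
}}

```text
clock: 6.85
position: [0.569, -0.2958, 0.2044]
tool_rot: [[-0.882, 0.471, -0.001], [0.471, 0.882, 0.002], [0.002, 0.001, -1.0]]
ft_force: [0.2, -1.1, -1.1]
finger_gap: 0.0854
```

```bash
python3 go.py .692 -.0665 .15
```

```text
d mm [ -0.6 260.2  54.6] n 5.317284977975139 turn [ 1. -2. -5.] pos [ 569.  -295.8  204.4] gap 85.44073867098543 t 6.85
```

>>> {"fn": "jog_arm", "kwargs": {
  "targets": [
    {"x": 0, "y": 45, "z": 0, "ax": 0, "ay": 0, "az": 0, "hand": 0},
    {"x": 0, "y": 45, "z": 0, "ax": 0, "ay": 0, "az": 0, "hand": 0},
    {"x": 0, "y": 45, "z": 5, "ax": 0, "ay": 0, "az": 0, "hand": 0},
    {"x": 0, "y": 45, "z": 10, "ax": 0, "ay": 0, "az": 0, "hand": 0},
    {"x": 0, "y": 40, "z": 15, "ax": 0, "ay": 0, "az": 0, "hand": 0},
    {"x": 0, "y": 30, "z": 20, "ax": 0, "ay": 0, "az": 0, "hand": 0},
    {"x": 0, "y": 0, "z": 0, "ax": 0, "ay": 0, "az": 0, "hand": 0},
    {"x": 0, "y": 0, "z": 0, "ax": 0, "ay": 0, "az": 0, "hand": 0}
  ]
}}

```text
clock: 7.65
position: [0.6958, -0.072, 0.1565]
tool_rot: [[-0.88, 0.475, 0.01], [0.474, 0.88, -0.006], [-0.011, -0.001, -1.0]]
ft_force: [0.1, -0.4, 0.3]
finger_gap: 0.0854
```

```bash
python3 go.py .692 -.0665 .1
```

```text
d mm [ 6.6  3.1 56.4] n 1.137561295248929 turn [-1. 11. -9.] pos [695.8 -72.  156.5] gap 85.44813972485031 t 7.65
```

>>> {"fn": "jog_arm", "kwargs": {
  "targets": [
    {"x": 7, "y": 3, "z": 20, "ax": 0, "ay": 0.011, "az": 0, "hand": 0},
    {"x": 0, "y": 0, "z": 25, "ax": 0, "ay": 0, "az": 0, "hand": 0},
    {"x": 0, "y": 0, "z": 10, "ax": 0, "ay": 0, "az": 0, "hand": 0},
    {"x": 0, "y": 0, "z": 0, "ax": 0, "ay": 0, "az": 0, "hand": 0}
  ]
}}

```text
clock: 8.05
position: [0.6917, -0.0709, 0.103]
tool_rot: [[-0.879, 0.478, 0.004], [0.478, 0.879, -0.004], [-0.005, -0.001, -1.0]]
ft_force: [0.1, 0.4, 0.7]
finger_gap: 0.0852
```

```bash
python3 go.py .692 -.0665 .028
```

```text
d mm [ 2.2  4.1 74.9] n 1.5016298614713253 turn [ -1.   5. -12.] pos [691.7 -70.9 103. ] gap 85.1979178229641 t 8.05
```

>>> {"fn": "jog_arm", "kwargs": {
  "targets": [
    {"x": 2, "y": 4, "z": 20, "ax": 0, "ay": 0.005, "az": -0.01, "hand": 0},
    {"x": 0, "y": 0, "z": 20, "ax": 0, "ay": 0, "az": 0, "hand": 0},
    {"x": 0, "y": 0, "z": 18, "ax": 0, "ay": 0, "az": 0, "hand": 0},
    {"x": 0, "y": 0, "z": 12, "ax": 0, "ay": 0, "az": 0, "hand": 0},
    {"x": 0, "y": 0, "z": 3, "ax": 0, "ay": 0, "az": 0, "hand": 0},
    {"x": 0, "y": 0, "z": 0, "ax": 0, "ay": 0, "az": 0, "hand": 0}
  ]
}}

```text
clock: 8.65
position: [0.6969, -0.0729, 0.0365]
tool_rot: [[-0.881, 0.473, 0.013], [0.473, 0.881, -0.005], [-0.014, 0.001, -1.0]]
ft_force: [0.2, 0.5, -0.2]
finger_gap: 0.0853
```

```bash
python3 go.py .692 -.0665 .028
```

```text
d mm [7.5 3.3 8.4] n 0.2353472920867059 turn [ 1. 14. -7.] pos [696.9 -72.9  36.5] gap 85.27291588624966 t 8.65
```

>>> {"fn": "jog_arm", "kwargs": {
  "targets": [
    {"x": 7.5, "y": 3, "z": 6, "ax": 0, "ay": 0.014, "az": 0, "hand": 0},
    {"x": 0, "y": 0, "z": 2, "ax": 0, "ay": 0, "az": 0, "hand": 0}
  ]
}}

```text
clock: 8.85
position: [0.6928, -0.0669, 0.0303]
tool_rot: [[-0.881, 0.474, 0.003], [0.474, 0.881, 0.001], [-0.002, 0.003, -1.0]]
ft_force: [0.0, -0.4, 0.2]
finger_gap: 0.0853
```

```bash
python3 go.py .692 -.0665 .028
```

```text
d mm [0.9 0.  2.3] n 0.04847665417023937 turn [ 3.  2. -8.] pos [692.8 -66.9  30.3] gap 85.31364801424657 t 8.85
```

>>> {"fn": "jog_arm", "kwargs": {
  "targets": [
    {"x": 0, "y": 0, "z": 0, "ax": 0, "ay": 0, "az": 0, "hand": 1},
    {"x": 0, "y": 0, "z": 0, "ax": 0, "ay": 0, "az": 0, "hand": 1},
    {"x": 0, "y": 0, "z": 0, "ax": 0, "ay": 0, "az": 0, "hand": 1},
    {"x": 0, "y": 0, "z": 0, "ax": 0, "ay": 0, "az": 0, "hand": 1},
    {"x": 0, "y": 0, "z": 0, "ax": 0, "ay": 0, "az": 0, "hand": 1},
    {"x": 0, "y": 0, "z": 0, "ax": 0, "ay": 0, "az": 0, "hand": 1},
    {"x": 0, "y": 0, "z": 0, "ax": 0, "ay": 0, "az": 0, "hand": 1},
    {"x": 0, "y": 0, "z": 0, "ax": 0, "ay": 0, "az": 0, "hand": 1}
  ]
}}

```text
clock: 9.65
position: [0.6939, -0.0667, 0.0319]
tool_rot: [[-0.881, 0.473, 0.006], [0.473, 0.881, 0.0], [-0.005, 0.003, -1.0]]
ft_force: [0.3, 0.3, 0.7]
finger_gap: 0.0367
```

>>> {"fn": "jog_arm", "kwargs": {
  "targets": [
    {"x": 0, "y": 0, "z": 0, "ax": 0, "ay": 0, "az": 0, "hand": 1},
    {"x": 0, "y": 0, "z": -15, "ax": 0, "ay": 0, "az": 0, "hand": 1},
    {"x": 0, "y": 0, "z": -30, "ax": 0, "ay": 0, "az": 0, "hand": 1},
    {"x": 0, "y": 0, "z": -40, "ax": 0, "ay": 0, "az": 0, "hand": 1},
    {"x": 0, "y": 0, "z": -40, "ax": 0, "ay": 0, "az": 0, "hand": 1},
    {"x": 0, "y": 0, "z": -20, "ax": 0, "ay": 0, "az": 0, "hand": 1},
    {"x": 0, "y": 0, "z": 0, "ax": 0, "ay": 0, "az": 0, "hand": 1}
  ]
}}

```text
clock: 10.35
position: [0.6919, -0.0667, 0.1845]
tool_rot: [[-0.881, 0.473, 0.003], [0.473, 0.881, 0.001], [-0.002, 0.002, -1.0]]
ft_force: [0.5, -0.2, -1.7]
finger_gap: 0.0363
```

```bash
python3 go.py .573 .253 .17
```

```text
d mm [256.1 225.3  14.4] n 6.827306533349697 turn [ 2.  2. -7.] pos [691.9 -66.7 184.5] gap 36.31141426032205 t 10.35
```

>>> {"fn": "jog_arm", "kwargs": {
  "targets": [
    {"x": 32, "y": 28, "z": 0, "ax": 0, "ay": 0, "az": 0, "hand": 1},
    {"x": 32, "y": 28, "z": 0, "ax": 0, "ay": 0, "az": 0, "hand": 1},
    {"x": 32, "y": 28, "z": 0, "ax": 0, "ay": 0, "az": 0, "hand": 1},
    {"x": 32, "y": 28, "z": 0, "ax": 0, "ay": 0, "az": 0, "hand": 1},
    {"x": 32, "y": 28, "z": 0, "ax": 0, "ay": 0, "az": 0, "hand": 1},
    {"x": 32, "y": 28, "z": 0, "ax": 0, "ay": 0, "az": 0, "hand": 1},
    {"x": 32, "y": 28, "z": 0, "ax": 0, "ay": 0, "az": 0, "hand": 1},
    {"x": 20, "y": 17, "z": 0, "ax": 0, "ay": 0, "az": 0, "hand": 1}
  ]
}}

```text
clock: 11.15
position: [0.5722, 0.2411, 0.177]
tool_rot: [[-0.876, 0.482, -0.004], [0.482, 0.876, -0.003], [0.002, -0.004, -1.0]]
ft_force: [0.7, -0.9, -0.2]
finger_gap: 0.0366
```

```bash
python3 go.py .573 .253 .1
```

```text
d mm [ 4.8 11.1 76.9] n 1.5576378224658551 turn [ -4.  -2. -17.] pos [572.2 241.1 177. ] gap 36.6257748752236 t 11.15
```

>>> {"fn": "jog_arm", "kwargs": {
  "targets": [
    {"x": 0, "y": 5, "z": 20, "ax": 0, "ay": 0, "az": -0.017, "hand": 1},
    {"x": 0, "y": 0, "z": 25, "ax": 0, "ay": 0, "az": 0, "hand": 1},
    {"x": 0, "y": 0, "z": 25, "ax": 0, "ay": 0, "az": 0, "hand": 1},
    {"x": 0, "y": 0, "z": 10, "ax": 0, "ay": 0, "az": 0, "hand": 1},
    {"x": 0, "y": 0, "z": 5, "ax": 0, "ay": 0, "az": 0, "hand": 1}
  ]
}}

```text
clock: 11.65
position: [0.5687, 0.251, 0.0867]
tool_rot: [[-0.889, 0.459, -0.009], [0.459, 0.889, -0.002], [0.007, -0.006, -1.0]]
ft_force: [-0.2, -0.2, -0.8]
finger_gap: 0.0365
```

```bash
python3 go.py .573 .253 .036
```

```text
d mm [-3.2  4.  50.7] n 1.018331333714023 turn [-6. -7.  9.] pos [568.7 251.   86.7] gap 36.46093698166028 t 11.65
```

>>> {"fn": "jog_arm", "kwargs": {
  "targets": [
    {"x": -3, "y": 4, "z": 15, "ax": -0.006, "ay": -0.007, "az": 0, "hand": 1},
    {"x": 0, "y": 0, "z": 15, "ax": 0, "ay": 0, "az": 0, "hand": 1},
    {"x": 0, "y": 0, "z": 10, "ax": 0, "ay": 0, "az": 0, "hand": 1},
    {"x": 0, "y": 0, "z": 4, "ax": 0, "ay": 0, "az": 0, "hand": 1},
    {"x": 0, "y": 0, "z": 0, "ax": 0, "ay": 0, "az": 0, "hand": 1}
  ]
}}

```text
clock: 12.15
position: [0.5746, 0.2525, 0.0422]
tool_rot: [[-0.888, 0.46, 0.002], [0.46, 0.888, 0.0], [-0.002, 0.001, -1.0]]
ft_force: [0.4, -0.1, -0.5]
finger_gap: 0.0367
```

```bash
python3 go.py .573 .253 .035
```

```text
d mm [ 1.7 -0.3  7.2] n 0.14770914278816943 turn [1. 2. 8.] pos [574.6 252.5  42.2] gap 36.69802948743247 t 12.15
```

>>> {"fn": "jog_arm", "kwargs": {
  "targets": [
    {"x": 1, "y": 0, "z": 3, "ax": 0, "ay": 0, "az": 0.008, "hand": 1},
    {"x": 0, "y": 0, "z": 3, "ax": 0, "ay": 0, "az": 0, "hand": 1},
    {"x": 0, "y": 0, "z": 2, "ax": 0, "ay": 0, "az": 0, "hand": 1},
    {"x": 0, "y": 0, "z": 1, "ax": 0, "ay": 0, "az": 0, "hand": 1}
  ]
}}

```text
clock: 12.55
position: [0.5754, 0.2533, 0.0349]
tool_rot: [[-0.884, 0.468, 0.006], [0.468, 0.884, 0.002], [-0.005, 0.005, -1.0]]
ft_force: [-0.3, -0.5, 2.3]
finger_gap: 0.0364
```

>>> {"fn": "jog_arm", "kwargs": {
  "targets": [
    {"x": 0, "y": 0, "z": 0.5, "ax": 0, "ay": 0, "az": 0, "hand": 0},
    {"x": 0, "y": 0, "z": 0, "ax": 0, "ay": 0, "az": 0, "hand": 0},
    {"x": 0, "y": 0, "z": 0, "ax": 0, "ay": 0, "az": 0, "hand": 0},
    {"x": 0, "y": 0, "z": 0, "ax": 0, "ay": 0, "az": 0, "hand": 0},
    {"x": 0, "y": 0, "z": -20, "ax": 0, "ay": 0, "az": 0, "hand": 0},
    {"x": 0, "y": 0, "z": -40, "ax": 0, "ay": 0, "az": 0, "hand": 0},
    {"x": 0, "y": 0, "z": -40, "ax": 0, "ay": 0, "az": 0, "hand": 0},
    {"x": 0, "y": 0, "z": -40, "ax": 0, "ay": 0, "az": 0, "hand": 0}
  ]
}}

```text
clock: 13.35
position: [0.5707, 0.2519, 0.1723]
tool_rot: [[-0.884, 0.468, -0.007], [0.468, 0.884, -0.003], [0.005, -0.006, -1.0]]
ft_force: [1.0, 1.2, 0.0]
finger_gap: 0.0853
```

```bash
python3 go.py .443 -.0635 .19
```

```text
d mm [ -34.7 -338.6  -15.9] n 6.814119468015827 turn [-6. -5. -1.] pos [570.7 251.9 172.3] gap 85.28349638656029 t 13.35
```

>>> {"fn": "jog_arm", "kwargs": {
  "targets": [
    {"x": -4, "y": -46, "z": -15, "ax": 0, "ay": 0, "az": 0, "hand": 0},
    {"x": -5, "y": -46, "z": 0, "ax": 0, "ay": 0, "az": 0, "hand": 0},
    {"x": -5, "y": -46, "z": 0, "ax": 0, "ay": 0, "az": 0, "hand": 0},
    {"x": -5, "y": -46, "z": 0, "ax": 0, "ay": 0, "az": 0, "hand": 0},
    {"x": -5, "y": -46, "z": 0, "ax": 0, "ay": 0, "az": 0, "hand": 0},
    {"x": -5, "y": -46, "z": 0, "ax": 0, "ay": 0, "az": 0, "hand": 0},
    {"x": -3, "y": -30, "z": 0, "ax": 0, "ay": 0, "az": 0, "hand": 0},
    {"x": 0, "y": 0, "z": 0, "ax": 0, "ay": 0, "az": 0, "hand": 0}
  ]
}}

```text
clock: 14.15
position: [0.4588, -0.0405, 0.1968]
tool_rot: [[-0.886, 0.463, 0.018], [0.463, 0.886, -0.0], [-0.016, 0.008, -1.0]]
ft_force: [-0.5, 0.1, 0.8]
finger_gap: 0.0853
```

```bash
python3 go.py .443 -.0635 .06
```

```text
d mm [  5.5 -28.8 136.5] n 2.7914900470863904 turn [ 8. 16.  4.] pos [458.8 -40.5 196.8] gap 85.27203175403527 t 14.15
```

>>> {"fn": "jog_arm", "kwargs": {
  "targets": [
    {"x": 5, "y": -29, "z": 10, "ax": 0.008, "ay": 0.016, "az": 0, "hand": 0},
    {"x": 0, "y": 0, "z": 35, "ax": 0, "ay": 0, "az": 0, "hand": 0},
    {"x": 0, "y": 0, "z": 35, "ax": 0, "ay": 0, "az": 0, "hand": 0},
    {"x": 0, "y": 0, "z": 30, "ax": 0, "ay": 0, "az": 0, "hand": 0},
    {"x": 0, "y": 0, "z": 5, "ax": 0, "ay": 0, "az": 0, "hand": 0},
    {"x": 0, "y": 0, "z": 0, "ax": 0, "ay": 0, "az": 0, "hand": 0}
  ]
}}

```text
clock: 14.75
position: [0.4456, -0.0641, 0.0818]
tool_rot: [[-0.885, 0.466, 0.011], [0.466, 0.885, -0.001], [-0.01, 0.004, -1.0]]
ft_force: [0.2, 0.9, -0.2]
finger_gap: 0.0853
```

```bash
python3 go.py .443 -.0635 .024
```

```text
d mm [ 3.1 -1.  57.7] n 1.1562209843640059 turn [ 4. 10.  1.] pos [445.6 -64.1  81.8] gap 85.27656375541412 t 14.75
```

>>> {"fn": "jog_arm", "kwargs": {
  "targets": [
    {"x": 4, "y": -1, "z": 10, "ax": 0.004, "ay": 0.01, "az": 0, "hand": 0},
    {"x": 0, "y": 0, "z": 15, "ax": 0, "ay": 0, "az": 0, "hand": 0},
    {"x": 0, "y": 0, "z": 15, "ax": 0, "ay": 0, "az": 0, "hand": 0},
    {"x": 0, "y": 0, "z": 10, "ax": 0, "ay": 0, "az": 0, "hand": 0},
    {"x": 0, "y": 0, "z": 0, "ax": 0, "ay": 0, "az": 0, "hand": 0}
  ]
}}

```text
clock: 15.25
position: [0.4472, -0.063, 0.0346]
tool_rot: [[-0.886, 0.464, 0.011], [0.464, 0.886, -0.002], [-0.011, 0.003, -1.0]]
ft_force: [-0.2, -0.4, 0.2]
finger_gap: 0.0855
```

```bash
python3 go.py .443 -.0635 .024
```

```text
d mm [ 3.7 -2.4 10.6] n 0.22875135472725808 turn [ 3. 11.  3.] pos [447.2 -63.   34.6] gap 85.49829376282034 t 15.25
```

>>> {"fn": "jog_arm", "kwargs": {
  "targets": [
    {"x": 4, "y": -2, "z": 6, "ax": 0.003, "ay": 0.011, "az": 0, "hand": 0},
    {"x": 0, "y": 0, "z": 4, "ax": 0, "ay": 0, "az": 0, "hand": 0},
    {"x": 0, "y": 0, "z": 2, "ax": 0, "ay": 0, "az": 0, "hand": 0}
  ]
}}

```text
clock: 15.55
position: [0.4442, -0.0633, 0.0234]
tool_rot: [[-0.886, 0.464, 0.002], [0.464, 0.886, -0.001], [-0.002, 0.0, -1.0]]
ft_force: [0.4, 0.6, -0.4]
finger_gap: 0.0853
```

```bash
python3 go.py .443 -.0635 .022
```

```text
d mm [ 1.  -0.7  1.4] n 0.038141079833133466 turn [0. 2. 4.] pos [444.2 -63.3  23.4] gap 85.34996664088135 t 15.55
```

>>> {"fn": "jog_arm", "kwargs": {
  "targets": [
    {"x": 0, "y": 0, "z": 0, "ax": 0, "ay": 0, "az": 0, "hand": 1},
    {"x": 0, "y": 0, "z": 0, "ax": 0, "ay": 0, "az": 0, "hand": 1},
    {"x": 0, "y": 0, "z": 0, "ax": 0, "ay": 0, "az": 0, "hand": 1},
    {"x": 0, "y": 0, "z": 0, "ax": 0, "ay": 0, "az": 0, "hand": 1},
    {"x": 0, "y": 0, "z": 0, "ax": 0, "ay": 0, "az": 0, "hand": 1},
    {"x": 0, "y": 0, "z": 0, "ax": 0, "ay": 0, "az": 0, "hand": 1},
    {"x": 0, "y": 0, "z": 0, "ax": 0, "ay": 0, "az": 0, "hand": 1}
  ]
}}

```text
clock: 16.25
position: [0.4448, -0.0636, 0.0241]
tool_rot: [[-0.886, 0.464, 0.004], [0.464, 0.886, -0.001], [-0.004, 0.0, -1.0]]
ft_force: [0.9, 0.5, 0.9]
finger_gap: -0.0006
```

>>> {"fn": "jog_arm", "kwargs": {
  "targets": [
    {"x": 0, "y": 0, "z": -15, "ax": 0, "ay": 0, "az": 0, "hand": 1},
    {"x": 0, "y": 0, "z": -35, "ax": 0, "ay": 0, "az": 0, "hand": 1},
    {"x": 0, "y": 0, "z": -40, "ax": 0, "ay": 0, "az": 0, "hand": 1},
    {"x": 0, "y": 0, "z": -40, "ax": 0, "ay": 0, "az": 0, "hand": 1},
    {"x": 0, "y": 0, "z": -40, "ax": 0, "ay": 0, "az": 0, "hand": 1},
    {"x": 0, "y": 0, "z": 0, "ax": 0, "ay": 0, "az": 0, "hand": 1}
  ]
}}

```text
clock: 16.85
position: [0.4431, -0.063, 0.1993]
tool_rot: [[-0.886, 0.464, -0.001], [0.464, 0.886, -0.0], [0.001, -0.0, -1.0]]
ft_force: [0.7, -0.4, -0.0]
finger_gap: 0.0001
```

```bash
python3 go.py .510 .287 .19
```

```text
d mm [103.1 341.1   9.3] n 7.130071409336489 turn [-0. -1.  3.] pos [443.1 -63.  199.3] gap 0.05741567468459669 t 16.85
```

The gap reads 0, so the ring was missed. I'll look before doing anything else.

Run:
```python
from h import *
im=snap("side","r1.png")
cv2.imwrite("pics/r1c.png",cv2.resize(im[120:450,180:440],None,fx=1.8,fy=1.8,interpolation=cv2.INTER_CUBIC))
snap("top","r1t.png")
```

```text
(no output)
```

View pics/r1c.png

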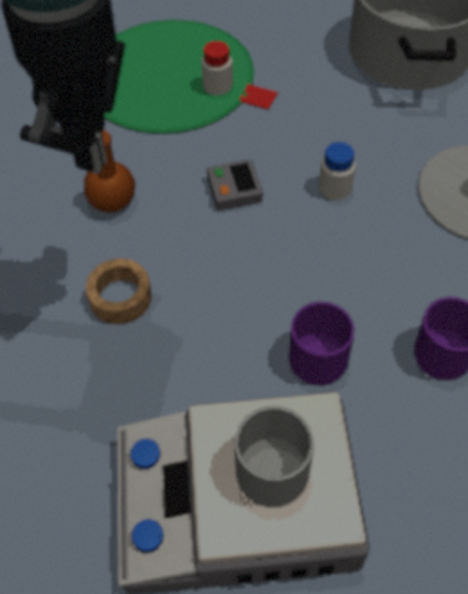

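The side crop shows the beaker centred on the plate at about (275,455) and the red-capped bottle upright on the mat. The ring is still flat at (118,290), near where it was. I'll measure whether it moved.

Run:
```python
from h import *
np.set_printoptions(precision=4,suppress=True)
def ringc(fn,n):
    im=cv2.imread(fn);h=cv2.cvtColor(im,cv2.COLOR_BGR2HSV)
    m=((h[...,0]>5)&(h[...,0]<22)&(h[...,1]>90)&(h[...,2]>60)).astype(np.uint8)
    m[:, :]*=1
    k,l,st,ce=cv2.connectedComponentsWithStats(m)
    for i in range(1,k):
        if st[i,4]>250: print(fn,st[i],ce[i],at(n,*ce[i],.02))
for f,n in(("top0","top"),("r1t","top"),("side0","side"),("r1","side")): ringc(f"pics/{f}.png",n)
o=np.vstack([cv2.imread("pics/side0.png")[230:320,200:330],cv2.imread("pics/r1.png")[230:320,200:330]])
o2=np.vstack([cv2.imread("pics/top0.png")[280:370,230:390],cv2.imread("pics/r1t.png")[280:370,230:390]])
cv2.imwrite("pics/r1cmp.png",cv2.resize(np.hstack([o,o2]),None,fx=2.7,fy=2.7,interpolation=cv2.INTER_CUBIC))
```

```text
pics/top0.png [330 306  35  36 488] [347.4385 323.5758] [ 0.4418 -0.0646  0.02  ]
pics/top0.png [257 314  31  31 785] [272.     328.9924] [0.4344 0.0715 0.02  ]
pics/r1t.png [257 314  31  31 786] [271.9885 328.9758] [0.4344 0.0715 0.02  ]
pics/side0.png [227 210  28  23 439] [240.4966 222.0296] [0.4344 0.0825 0.02  ]
pics/side0.png [228 264  35  33 585] [245.5077 280.5368] [ 0.4427 -0.0643  0.02  ]
pics/r1.png [227 203  28  31 508] [240.5472 221.9429] [0.4345 0.0828 0.02  ]
pics/r1.png [228 264  35  35 684] [245.2529 281.1652] [ 0.4422 -0.0656  0.02  ]
```

View pics/r1cmp.png

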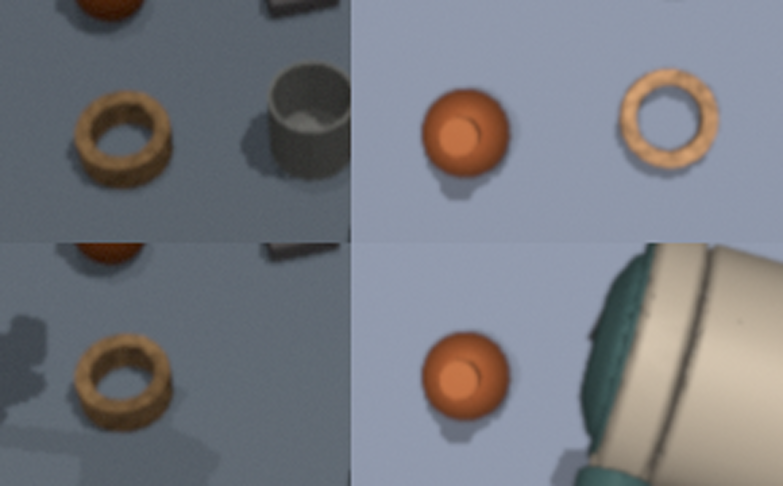

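The ring hasn't moved (within about 1 mm), so the open pads stand too far back and closed over the top of it. I'll regrip lower, with TCP z near 14 mm.

>>> {"fn": "jog_arm", "kwargs": {
  "targets": [
    {"x": 0, "y": 0, "z": 0, "ax": 0, "ay": 0, "az": 0, "hand": 0},
    {"x": 0, "y": 0, "z": 30, "ax": 0, "ay": 0, "az": 0, "hand": 0},
    {"x": 0, "y": 0, "z": 35, "ax": 0, "ay": 0, "az": 0, "hand": 0},
    {"x": 0, "y": 0, "z": 35, "ax": 0, "ay": 0, "az": 0, "hand": 0},
    {"x": 0, "y": 0, "z": 15, "ax": 0, "ay": 0, "az": 0, "hand": 0},
    {"x": 0, "y": 0, "z": 0, "ax": 0, "ay": 0, "az": 0, "hand": 0},
    {"x": 0, "y": 0, "z": 0, "ax": 0, "ay": 0, "az": 0, "hand": 0}
  ]
}}

```text
clock: 17.65
position: [0.4312, -0.0596, 0.0679]
tool_rot: [[-0.885, 0.464, -0.027], [0.464, 0.886, 0.008], [0.027, -0.005, -1.0]]
ft_force: [0.3, -1.4, 1.1]
finger_gap: 0.0856
```

```bash
python3 go.py .443 -.0645 .014
```

```text
d mm [-14.2   1.4  53.5] n 1.1070863468644285 turn [ -5. -27.   3.] pos [431.2 -59.6  67.9] gap 85.56263869669047 t 17.65
```

>>> {"fn": "jog_arm", "kwargs": {
  "targets": [
    {"x": -14, "y": 1, "z": 0, "ax": -0.005, "ay": -0.027, "az": 0, "hand": 0},
    {"x": 0, "y": 0, "z": 0, "ax": 0, "ay": 0, "az": 0, "hand": 0}
  ]
}}

```text
clock: 17.85
position: [0.4458, -0.0658, 0.0681]
tool_rot: [[-0.886, 0.464, 0.003], [0.464, 0.886, -0.001], [-0.003, 0.0, -1.0]]
ft_force: [0.3, -0.4, 0.0]
finger_gap: 0.0856
```

```bash
python3 go.py .443 -.0645 .014
```

```text
d mm [ 3.3 -0.1 54.1] n 1.0830465938745515 turn [0. 3. 3.] pos [445.8 -65.8  68.1] gap 85.62285389736508 t 17.85
```

>>> {"fn": "jog_arm", "kwargs": {
  "targets": [
    {"x": 3, "y": 0, "z": 15, "ax": 0, "ay": 0.003, "az": 0, "hand": 0},
    {"x": 0, "y": 0, "z": 15, "ax": 0, "ay": 0, "az": 0, "hand": 0},
    {"x": 0, "y": 0, "z": 10, "ax": 0, "ay": 0, "az": 0, "hand": 0},
    {"x": 0, "y": 0, "z": 5, "ax": 0, "ay": 0, "az": 0, "hand": 0},
    {"x": 0, "y": 0, "z": 0, "ax": 0, "ay": 0, "az": 0, "hand": 0}
  ]
}}

```text
clock: 18.35
position: [0.4488, -0.0663, 0.0259]
tool_rot: [[-0.886, 0.464, 0.013], [0.464, 0.886, -0.004], [-0.013, 0.003, -1.0]]
ft_force: [-0.1, -0.5, 0.2]
finger_gap: 0.0854
```

```bash
python3 go.py .443 -.0645 .014
```

```text
d mm [ 6.1 -1.1 11.8] n 0.2667892407679481 turn [ 3. 13.  3.] pos [448.8 -66.3  25.9] gap 85.42073457119561 t 18.35
```

>>> {"fn": "jog_arm", "kwargs": {
  "targets": [
    {"x": 5, "y": -1, "z": 5, "ax": 0.003, "ay": 0.013, "az": 0, "hand": 0},
    {"x": 0, "y": 0, "z": 4, "ax": 0, "ay": 0, "az": 0, "hand": 0},
    {"x": 0, "y": 0, "z": 2, "ax": 0, "ay": 0, "az": 0, "hand": 0},
    {"x": 0, "y": 0, "z": 1, "ax": 0, "ay": 0, "az": 0, "hand": 0}
  ]
}}

```text
clock: 18.75
position: [0.4448, -0.0652, 0.0142]
tool_rot: [[-0.886, 0.464, 0.001], [0.464, 0.886, -0.001], [-0.002, -0.0, -1.0]]
ft_force: [-0.5, 0.9, -0.1]
finger_gap: 0.0854
```

```bash
python3 go.py .443 -.0645 .014
```

```text
d mm [ 1.9 -0.2  0.2] n 0.03843116391603917 turn [-0.  2.  3.] pos [444.8 -65.2  14.2] gap 85.3952416760082 t 18.75
```

>>> {"fn": "jog_arm", "kwargs": {
  "targets": [
    {"x": 1, "y": 0, "z": 0, "ax": 0, "ay": 0, "az": 0, "hand": 0.3},
    {"x": 0, "y": 0, "z": 0, "ax": 0, "ay": 0, "az": 0, "hand": 0.3},
    {"x": 0, "y": 0, "z": 0, "ax": 0, "ay": 0, "az": 0, "hand": 0.3},
    {"x": 0, "y": 0, "z": 0, "ax": 0, "ay": 0, "az": 0, "hand": 0.3}
  ]
}}

```text
clock: 19.15
position: [0.4441, -0.0646, 0.0163]
tool_rot: [[-0.886, 0.464, 0.002], [0.464, 0.886, -0.001], [-0.003, -0.0, -1.0]]
ft_force: [1.2, 0.7, 0.2]
finger_gap: 0.0607
```

>>> {"fn": "jog_arm", "kwargs": {
  "targets": [
    {"x": 0, "y": 0, "z": 0, "ax": 0, "ay": 0, "az": 0, "hand": 1},
    {"x": 0, "y": 0, "z": 0, "ax": 0, "ay": 0, "az": 0, "hand": 1},
    {"x": 0, "y": 0, "z": 0, "ax": 0, "ay": 0, "az": 0, "hand": 1}
  ]
}}

```text
clock: 19.45
position: [0.4442, -0.0647, 0.0162]
tool_rot: [[-0.886, 0.464, 0.003], [0.464, 0.886, -0.001], [-0.003, -0.0, -1.0]]
ft_force: [-0.5, -0.1, -0.5]
finger_gap: 0.0603
```

Gripped, with the gap held at 60.3 mm. Lifting.

>>> {"fn": "jog_arm", "kwargs": {
  "targets": [
    {"x": 0, "y": 0, "z": -10, "ax": 0, "ay": 0, "az": 0, "hand": 1},
    {"x": 0, "y": 0, "z": -30, "ax": 0, "ay": 0, "az": 0, "hand": 1},
    {"x": 0, "y": 0, "z": -40, "ax": 0, "ay": 0, "az": 0, "hand": 1},
    {"x": 0, "y": 0, "z": -40, "ax": 0, "ay": 0, "az": 0, "hand": 1},
    {"x": 0, "y": 0, "z": -40, "ax": 0, "ay": 0, "az": 0, "hand": 1},
    {"x": 0, "y": 0, "z": 0, "ax": 0, "ay": 0, "az": 0, "hand": 1}
  ]
}}

```text
clock: 20.05
position: [0.4428, -0.0642, 0.1837]
tool_rot: [[-0.886, 0.464, -0.001], [0.464, 0.886, -0.0], [0.001, -0.001, -1.0]]
ft_force: [0.2, -0.0, -0.4]
finger_gap: 0.0603
```

```bash
python3 go.py .510 .287 .19
```

```text
d mm [103.4 342.3  -6.4] n 7.152737360014976 turn [-1. -1.  3.] pos [442.8 -64.2 183.7] gap 60.29675763880843 t 20.05
```

>>> {"fn": "jog_arm", "kwargs": {
  "targets": [
    {"x": 13, "y": 44, "z": -5, "ax": 0, "ay": 0, "az": 0, "hand": 1},
    {"x": 13, "y": 44, "z": 0, "ax": 0, "ay": 0, "az": 0, "hand": 1},
    {"x": 13, "y": 44, "z": 0, "ax": 0, "ay": 0, "az": 0, "hand": 1},
    {"x": 13, "y": 44, "z": 0, "ax": 0, "ay": 0, "az": 0, "hand": 1},
    {"x": 13, "y": 44, "z": 0, "ax": 0, "ay": 0, "az": 0, "hand": 1},
    {"x": 13, "y": 44, "z": 0, "ax": 0, "ay": 0, "az": 0, "hand": 1},
    {"x": 13, "y": 44, "z": 0, "ax": 0, "ay": 0, "az": 0, "hand": 1},
    {"x": 0, "y": 0, "z": 0, "ax": 0, "ay": 0, "az": 0, "hand": 1}
  ]
}}

```text
clock: 20.85
position: [0.5084, 0.2595, 0.1896]
tool_rot: [[-0.882, 0.471, 0.004], [0.471, 0.882, -0.003], [-0.005, -0.0, -1.0]]
ft_force: [0.2, -0.9, -0.4]
finger_gap: 0.0599
```

```bash
python3 go.py .510 .287 .1
```

```text
d mm [12.  25.  89.6] n 1.875227886913968 turn [-0.  5. -5.] pos [508.4 259.5 189.6] gap 59.91823595838805 t 20.85
```

>>> {"fn": "jog_arm", "kwargs": {
  "targets": [
    {"x": 12, "y": 25, "z": 0, "ax": 0, "ay": 0.005, "az": 0, "hand": 1},
    {"x": 0, "y": 0, "z": 20, "ax": 0, "ay": 0, "az": 0, "hand": 1},
    {"x": 0, "y": 0, "z": 25, "ax": 0, "ay": 0, "az": 0, "hand": 1},
    {"x": 0, "y": 0, "z": 25, "ax": 0, "ay": 0, "az": 0, "hand": 1},
    {"x": 0, "y": 0, "z": 5, "ax": 0, "ay": 0, "az": 0, "hand": 1},
    {"x": 0, "y": 0, "z": 0, "ax": 0, "ay": 0, "az": 0, "hand": 1}
  ]
}}

```text
clock: 21.45
position: [0.507, 0.2863, 0.1111]
tool_rot: [[-0.884, 0.468, -0.004], [0.468, 0.884, -0.005], [0.002, -0.006, -1.0]]
ft_force: [-1.1, 0.7, -0.9]
finger_gap: 0.06
```

```bash
python3 go.py .509 .287 .019
```

```text
d mm [-1.6  2.1 92.1] n 1.8417940281701726 turn [-6. -2. -1.] pos [507.  286.3 111.1] gap 59.968871457435185 t 21.45
```

>>> {"fn": "jog_arm", "kwargs": {
  "targets": [
    {"x": -2, "y": 2, "z": 15, "ax": -0.006, "ay": -0.002, "az": 0, "hand": 1},
    {"x": 0, "y": 0, "z": 20, "ax": 0, "ay": 0, "az": 0, "hand": 1},
    {"x": 0, "y": 0, "z": 20, "ax": 0, "ay": 0, "az": 0, "hand": 1},
    {"x": 0, "y": 0, "z": 10, "ax": 0, "ay": 0, "az": 0, "hand": 1},
    {"x": 0, "y": 0, "z": 0, "ax": 0, "ay": 0, "az": 0, "hand": 1}
  ]
}}

```text
clock: 21.95
position: [0.5141, 0.2865, 0.0507]
tool_rot: [[-0.883, 0.47, 0.01], [0.47, 0.883, 0.003], [-0.007, 0.007, -1.0]]
ft_force: [-0.5, -0.0, 0.4]
finger_gap: 0.0605
```

```bash
python3 go.py .509 .287 .019
```

```text
d mm [ 5.  -2.2 31.6] n 0.6421894326205552 turn [ 7.  7. -3.] pos [514.1 286.5  50.7] gap 60.52054971042332 t 21.95
```

>>> {"fn": "jog_arm", "kwargs": {
  "targets": [
    {"x": 5, "y": -2, "z": 10, "ax": 0.007, "ay": 0.007, "az": 0, "hand": 1},
    {"x": 0, "y": 0, "z": 10, "ax": 0, "ay": 0, "az": 0, "hand": 1},
    {"x": 0, "y": 0, "z": 5, "ax": 0, "ay": 0, "az": 0, "hand": 1},
    {"x": 0, "y": 0, "z": 0, "ax": 0, "ay": 0, "az": 0, "hand": 1}
  ]
}}

```text
clock: 22.35
position: [0.5105, 0.2878, 0.0268]
tool_rot: [[-0.883, 0.47, 0.004], [0.47, 0.883, 0.002], [-0.003, 0.004, -1.0]]
ft_force: [-0.7, 0.2, 0.2]
finger_gap: 0.0602
```

```bash
python3 go.py .509 .287 .019
```

```text
d mm [ 1.  -1.4  7.8] n 0.15916718520737785 turn [ 4.  3. -4.] pos [510.5 287.8  26.8] gap 60.227062930731734 t 22.35
```

>>> {"fn": "jog_arm", "kwargs": {
  "targets": [
    {"x": 1, "y": -1, "z": 3, "ax": 0.004, "ay": 0.003, "az": 0, "hand": 1},
    {"x": 0, "y": 0, "z": 3, "ax": 0, "ay": 0, "az": 0, "hand": 1},
    {"x": 0, "y": 0, "z": 2, "ax": 0, "ay": 0, "az": 0, "hand": 1},
    {"x": 0, "y": 0, "z": 0.5, "ax": 0, "ay": 0, "az": 0, "hand": 1}
  ]
}}

```text
clock: 22.75
position: [0.5097, 0.2877, 0.0191]
tool_rot: [[-0.883, 0.47, 0.001], [0.47, 0.883, 0.0], [-0.001, 0.001, -1.0]]
ft_force: [-1.7, -0.6, 6.3]
finger_gap: 0.0604
```

```bash
python3 go.py .509 .287 .019
```

```text
d mm [ 0.3 -1.   0.1] n 0.020078034230059338 turn [ 1.  1. -3.] pos [509.7 287.7  19.1] gap 60.369682419238465 t 22.75
```

The ring is down, with 6 N of contact. I'll release and rise, then look at it from above once the arm is clear.

>>> {"fn": "jog_arm", "kwargs": {
  "targets": [
    {"x": 0, "y": 0, "z": 0, "ax": 0, "ay": 0, "az": 0, "hand": 0},
    {"x": 0, "y": 0, "z": 0, "ax": 0, "ay": 0, "az": 0, "hand": 0},
    {"x": 0, "y": 0, "z": 0, "ax": 0, "ay": 0, "az": 0, "hand": 0},
    {"x": 0, "y": 0, "z": 0, "ax": 0, "ay": 0, "az": 0, "hand": 0},
    {"x": 0, "y": 0, "z": -20, "ax": 0, "ay": 0, "az": 0, "hand": 0},
    {"x": 0, "y": 0, "z": -40, "ax": 0, "ay": 0, "az": 0, "hand": 0},
    {"x": 0, "y": 0, "z": -45, "ax": 0, "ay": 0, "az": 0, "hand": 0},
    {"x": 0, "y": 0, "z": -45, "ax": 0, "ay": 0, "az": 0, "hand": 0}
  ]
}}

```text
clock: 23.55
position: [0.5051, 0.2857, 0.1656]
tool_rot: [[-0.883, 0.47, -0.015], [0.47, 0.883, -0.007], [0.01, -0.013, -1.0]]
ft_force: [0.3, 1.1, 0.2]
finger_gap: 0.0855
```

```bash
python3 go.py .435 .07 .2
```

```text
d mm [ -39.2 -223.8  -31.8] n 4.587739188977827 turn [-13. -10.  -3.] pos [505.1 285.7 165.6] gap 85.50081045337863 t 23.55
```

>>> {"fn": "jog_arm", "kwargs": {
  "targets": [
    {"x": 0, "y": 0, "z": -40, "ax": -0.013, "ay": -0.01, "az": 0, "hand": 0},
    {"x": -8, "y": -45, "z": 0, "ax": 0, "ay": 0, "az": 0, "hand": 0},
    {"x": -8, "y": -45, "z": 0, "ax": 0, "ay": 0, "az": 0, "hand": 0},
    {"x": -8, "y": -45, "z": 0, "ax": 0, "ay": 0, "az": 0, "hand": 0},
    {"x": -8, "y": -45, "z": 0, "ax": 0, "ay": 0, "az": 0, "hand": 0},
    {"x": -5, "y": -30, "z": 0, "ax": 0, "ay": 0, "az": 0, "hand": 0},
    {"x": 0, "y": 0, "z": 0, "ax": 0, "ay": 0, "az": 0, "hand": 0}
  ]
}}

```text
clock: 24.25
position: [0.4432, 0.0799, 0.2141]
tool_rot: [[-0.885, 0.465, 0.022], [0.466, 0.885, 0.006], [-0.017, 0.015, -1.0]]
ft_force: [0.2, 1.4, 0.4]
finger_gap: 0.0859
```

```bash
python3 go.py .436 .07 .15
python3 - <<'E'
from h import *
t=snap("top","m1t.png");s=snap("side","m1s.png")
a=cv2.resize(t[200:360,80:280],(600,480),interpolation=cv2.INTER_CUBIC)
cv2.imwrite("pics/m1.png",a)
E
```

```text
d mm [  2.8 -13.1  63.9] n 1.305708588923619 turn [15. 17.  1.] pos [443.2  79.9 214.1] gap 85.94050570095192 t 24.25
```

View pics/m1.png

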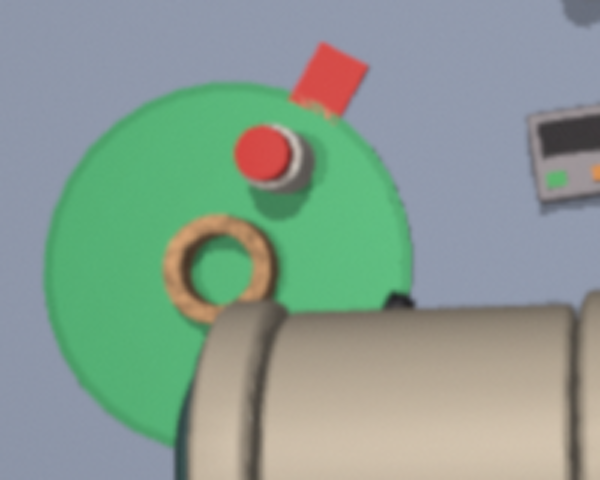

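The top crop shows the ring flat on the mat, centred at (221,270). The red cap is at (262,154), upright and on the line to the tab. Computing the positions.

Run:
```python
from h import *
np.set_printoptions(precision=4,suppress=True)
f=lambda u,v,z:at("top",80+(u+.5)/3-.5,200+(v+.5)/3-.5,z)
r=f(221,270,.031);b=f(262,154,.065);m=np.array([.510,.2868,0])
t=f(331,80,.003)
e=(t-m)[:2];print("ring",r,"bottle",b,"tab",t,np.hypot(*e));e/=np.hypot(*e)
n=np.array([-e[1],e[0]])
for q in(r,b): print((q-m)[:2]@e,(q-m)[:2]@n)
```

```text
ring [0.5074 0.2838 0.031 ] bottle [0.5733 0.2517 0.065 ] tab [0.6257 0.2245 0.003 ] 0.13141547879727547
-0.0009279463933310325 -0.0038543933586201633
0.07236449195312618 -0.0008666405864938138
```

>>> {"fn": "jog_arm", "kwargs": {
  "targets": [
    {"x": 0, "y": -13, "z": 0, "ax": 0.015, "ay": 0.017, "az": 0, "hand": 0},
    {"x": 0, "y": 0, "z": 0, "ax": 0, "ay": 0, "az": 0, "hand": 0},
    {"x": 0, "y": 0, "z": 0, "ax": 0, "ay": 0, "az": 0, "hand": 0}
  ]
}}

```text
clock: 24.65
position: [0.4396, 0.0722, 0.214]
tool_rot: [[-0.887, 0.461, -0.0], [0.461, 0.887, 0.003], [0.001, 0.003, -1.0]]
ft_force: [0.6, 0.3, 0.3]
finger_gap: 0.0852
```

```bash
python3 go.py .436 .07 .15
```

```text
d mm [ 2.1 -3.8 64. ] n 1.2824375875707354 turn [ 3. -2.  6.] pos [439.6  72.2 214. ] gap 85.19776144957846 t 24.65
```

Ring and bottle are both within 4 mm of target. Next is the flask: TCP to z 0.082 on the neck.

>>> {"fn": "jog_arm", "kwargs": {
  "targets": [
    {"x": 2, "y": -4, "z": 10, "ax": 0.003, "ay": 0, "az": 0, "hand": 0},
    {"x": 0, "y": 0, "z": 20, "ax": 0, "ay": 0, "az": 0, "hand": 0},
    {"x": 0, "y": 0, "z": 20, "ax": 0, "ay": 0, "az": 0, "hand": 0},
    {"x": 0, "y": 0, "z": 10, "ax": 0, "ay": 0, "az": 0, "hand": 0},
    {"x": 0, "y": 0, "z": 0, "ax": 0, "ay": 0, "az": 0, "hand": 0}
  ]
}}

```text
clock: 25.15
position: [0.4355, 0.0715, 0.1499]
tool_rot: [[-0.889, 0.458, -0.003], [0.458, 0.889, 0.001], [0.003, -0.001, -1.0]]
ft_force: [0.0, -0.0, 0.5]
finger_gap: 0.0856
```

```bash
python3 go.py .436 .07 .12
```

```text
d mm [-1.2 -1.1 29.9] n 0.5981797773303831 turn [-1. -3. 11.] pos [435.5  71.5 149.9] gap 85.61046255118889 t 25.15
```

>>> {"fn": "jog_arm", "kwargs": {
  "targets": [
    {"x": -1, "y": -1, "z": 10, "ax": 0, "ay": -0.003, "az": 0.01, "hand": 0},
    {"x": 0, "y": 0, "z": 20, "ax": 0, "ay": 0, "az": 0, "hand": 0},
    {"x": 0, "y": 0, "z": 18, "ax": 0, "ay": 0, "az": 0, "hand": 0},
    {"x": 0, "y": 0, "z": 10, "ax": 0, "ay": 0, "az": 0, "hand": 0},
    {"x": 0, "y": 0, "z": 0, "ax": 0, "ay": 0, "az": 0, "hand": 0}
  ]
}}

```text
clock: 25.65
position: [0.4384, 0.0702, 0.0907]
tool_rot: [[-0.884, 0.467, 0.006], [0.467, 0.884, -0.001], [-0.006, 0.002, -1.0]]
ft_force: [-0.2, 0.3, 0.1]
finger_gap: 0.0857
```

```bash
python3 go.py .436 .07 .082
```

```text
d mm [ 2.  -1.3  8.7] n 0.18138679589097506 turn [ 2.  6. -0.] pos [438.4  70.2  90.7] gap 85.71246125336783 t 25.65
```

>>> {"fn": "jog_arm", "kwargs": {
  "targets": [
    {"x": 2, "y": -1, "z": 5, "ax": 0.002, "ay": 0.006, "az": 0, "hand": 0},
    {"x": 0, "y": 0, "z": 4, "ax": 0, "ay": 0, "az": 0, "hand": 0},
    {"x": 0, "y": 0, "z": 1, "ax": 0, "ay": 0, "az": 0, "hand": 0.5},
    {"x": 0, "y": 0, "z": 0, "ax": 0, "ay": 0, "az": 0, "hand": 0.55},
    {"x": 0, "y": 0, "z": 0, "ax": 0, "ay": 0, "az": 0, "hand": 0.55},
    {"x": 0, "y": 0, "z": 0, "ax": 0, "ay": 0, "az": 0, "hand": 0.55},
    {"x": 0, "y": 0, "z": 0, "ax": 0, "ay": 0, "az": 0, "hand": 0.55}
  ]
}}

```text
clock: 26.35
position: [0.4386, 0.0703, 0.0825]
tool_rot: [[-0.884, 0.467, 0.005], [0.467, 0.884, -0.0], [-0.004, 0.002, -1.0]]
ft_force: [1.3, -0.7, 0.0]
finger_gap: 0.0385
```

```bash
python3 go.py .436 .07 .082
```

```text
d mm [ 2.1 -1.5  0.5] n 0.05240099384125507 turn [ 2.  4. -1.] pos [438.6  70.3  82.5] gap 38.538969918438205 t 26.35
```

>>> {"fn": "jog_arm", "kwargs": {
  "targets": [
    {"x": 2, "y": -1, "z": 0, "ax": 0.002, "ay": 0.004, "az": 0, "hand": 0.65},
    {"x": 0, "y": 0, "z": 0, "ax": 0, "ay": 0, "az": 0, "hand": 0.7},
    {"x": 0, "y": 0, "z": 0, "ax": 0, "ay": 0, "az": 0, "hand": 0.75},
    {"x": 0, "y": 0, "z": 0, "ax": 0, "ay": 0, "az": 0, "hand": 0.8},
    {"x": 0, "y": 0, "z": 0, "ax": 0, "ay": 0, "az": 0, "hand": 1},
    {"x": 0, "y": 0, "z": 0, "ax": 0, "ay": 0, "az": 0, "hand": 1},
    {"x": 0, "y": 0, "z": 0, "ax": 0, "ay": 0, "az": 0, "hand": 1},
    {"x": 0, "y": 0, "z": 0, "ax": 0, "ay": 0, "az": 0, "hand": 1}
  ]
}}

```text
clock: 27.15
position: [0.4366, 0.0704, 0.083]
tool_rot: [[-0.884, 0.467, 0.001], [0.467, 0.884, 0.0], [-0.001, 0.001, -1.0]]
ft_force: [0.2, 0.2, 0.9]
finger_gap: 0.0214
```

>>> {"fn": "jog_arm", "kwargs": {
  "targets": [
    {"x": 0, "y": 0, "z": -10, "ax": 0, "ay": 0, "az": 0, "hand": 1},
    {"x": 0, "y": 0, "z": -20, "ax": 0, "ay": 0, "az": 0, "hand": 1},
    {"x": 0, "y": 0, "z": -25, "ax": 0, "ay": 0, "az": 0, "hand": 1},
    {"x": 0, "y": 0, "z": -25, "ax": 0, "ay": 0, "az": 0, "hand": 1},
    {"x": 0, "y": 0, "z": -25, "ax": 0, "ay": 0, "az": 0, "hand": 1},
    {"x": 0, "y": 0, "z": -15, "ax": 0, "ay": 0, "az": 0, "hand": 1},
    {"x": 0, "y": 0, "z": 0, "ax": 0, "ay": 0, "az": 0, "hand": 1}
  ]
}}

```text
clock: 27.85
position: [0.4347, 0.0703, 0.2092]
tool_rot: [[-0.884, 0.467, -0.002], [0.467, 0.884, -0.0], [0.002, -0.001, -1.0]]
ft_force: [0.5, 0.1, -0.5]
finger_gap: 0.0215
```

```bash
python3 go.py .5085 .286 .2
```

```text
d mm [ 35.5 225.2   9. ] n 4.564213543399737 turn [-1. -2. -0.] pos [434.7  70.3 209.2] gap 21.494478712483946 t 27.85
```

The flask is held by its neck (gap 21.5 mm). Seated, the TCP should read z ≈ 0.108. Carrying it gently.

>>> {"fn": "jog_arm", "kwargs": {
  "targets": [
    {"x": 3, "y": 18, "z": 0, "ax": 0, "ay": 0, "az": 0, "hand": 1},
    {"x": 4, "y": 28, "z": 0, "ax": 0, "ay": 0, "az": 0, "hand": 1},
    {"x": 5, "y": 32, "z": 0, "ax": 0, "ay": 0, "az": 0, "hand": 1},
    {"x": 5, "y": 32, "z": 0, "ax": 0, "ay": 0, "az": 0, "hand": 1},
    {"x": 5, "y": 32, "z": 0, "ax": 0, "ay": 0, "az": 0, "hand": 1},
    {"x": 5, "y": 32, "z": 0, "ax": 0, "ay": 0, "az": 0, "hand": 1},
    {"x": 4, "y": 25, "z": 0, "ax": 0, "ay": 0, "az": 0, "hand": 1},
    {"x": 0, "y": 0, "z": 0, "ax": 0, "ay": 0, "az": 0, "hand": 1}
  ]
}}

```text
clock: 28.65
position: [0.4987, 0.2659, 0.2026]
tool_rot: [[-0.882, 0.47, -0.011], [0.47, 0.882, -0.004], [0.008, -0.009, -1.0]]
ft_force: [-0.5, -0.8, 0.0]
finger_gap: 0.0214
```

```bash
python3 go.py .5085 .286 .17
```

```text
d mm [ 0.6 22.6 32.4] n 0.7904055183504367 turn [-9. -8. -4.] pos [498.7 265.9 202.6] gap 21.418954046289922 t 28.65
```

>>> {"fn": "jog_arm", "kwargs": {
  "targets": [
    {"x": 1, "y": 22, "z": 5, "ax": -0.009, "ay": -0.008, "az": 0, "hand": 1},
    {"x": 0, "y": 0, "z": 15, "ax": 0, "ay": 0, "az": 0, "hand": 1},
    {"x": 0, "y": 0, "z": 10, "ax": 0, "ay": 0, "az": 0, "hand": 1},
    {"x": 0, "y": 0, "z": 0, "ax": 0, "ay": 0, "az": 0, "hand": 1},
    {"x": 0, "y": 0, "z": 0, "ax": 0, "ay": 0, "az": 0, "hand": 1}
  ]
}}

```text
clock: 29.15
position: [0.507, 0.2862, 0.1677]
tool_rot: [[-0.882, 0.471, -0.004], [0.471, 0.882, -0.002], [0.003, -0.004, -1.0]]
ft_force: [0.1, 0.9, -1.0]
finger_gap: 0.0218
```

```bash
python3 go.py .5085 .286 .13
```

```text
d mm [-1.5  0.6 37.7] n 0.754801089361822 turn [-4. -3. -4.] pos [507.  286.2 167.7] gap 21.772866226288542 t 29.15
```

>>> {"fn": "jog_arm", "kwargs": {
  "targets": [
    {"x": -1, "y": 1, "z": 8, "ax": -0.004, "ay": -0.003, "az": 0, "hand": 1},
    {"x": 0, "y": 0, "z": 10, "ax": 0, "ay": 0, "az": 0, "hand": 1},
    {"x": 0, "y": 0, "z": 10, "ax": 0, "ay": 0, "az": 0, "hand": 1},
    {"x": 0, "y": 0, "z": 8, "ax": 0, "ay": 0, "az": 0, "hand": 1},
    {"x": 0, "y": 0, "z": 4, "ax": 0, "ay": 0, "az": 0, "hand": 1},
    {"x": 0, "y": 0, "z": 0, "ax": 0, "ay": 0, "az": 0, "hand": 1}
  ]
}}

```text
clock: 29.75
position: [0.5088, 0.2858, 0.1251]
tool_rot: [[-0.881, 0.472, 0.002], [0.472, 0.881, 0.001], [-0.002, 0.002, -1.0]]
ft_force: [-0.1, 0.3, -1.0]
finger_gap: 0.0212
```

```bash
python3 go.py .5085 .286 .115
```

```text
d mm [ 0.4  0.1 10.1] n 0.20261292499263095 turn [ 2.  2. -6.] pos [508.8 285.8 125.1] gap 21.218457403329477 t 29.75
```

>>> {"fn": "jog_arm", "kwargs": {
  "targets": [
    {"x": 0, "y": 0, "z": 4, "ax": 0.002, "ay": 0.002, "az": 0, "hand": 1},
    {"x": 0, "y": 0, "z": 4, "ax": 0, "ay": 0, "az": 0, "hand": 1},
    {"x": 0, "y": 0, "z": 3, "ax": 0, "ay": 0, "az": 0, "hand": 1},
    {"x": 0, "y": 0, "z": 1, "ax": 0, "ay": 0, "az": 0, "hand": 1}
  ]
}}

```text
clock: 30.15
position: [0.5095, 0.2861, 0.1128]
tool_rot: [[-0.881, 0.472, 0.001], [0.472, 0.881, 0.0], [-0.0, 0.001, -1.0]]
ft_force: [0.3, 0.3, -0.9]
finger_gap: 0.0216
```

>>> {"fn": "jog_arm", "kwargs": {
  "targets": [
    {"x": 0, "y": 0, "z": 2, "ax": 0, "ay": 0, "az": 0, "hand": 1},
    {"x": 0, "y": 0, "z": 1.5, "ax": 0, "ay": 0, "az": 0, "hand": 1},
    {"x": 0, "y": 0, "z": 0.5, "ax": 0, "ay": 0, "az": 0, "hand": 1}
  ]
}}

```text
clock: 30.45
position: [0.5097, 0.2862, 0.1086]
tool_rot: [[-0.882, 0.472, 0.001], [0.472, 0.882, 0.001], [-0.001, 0.001, -1.0]]
ft_force: [-0.0, 0.0, -1.7]
finger_gap: 0.0218
```

>>> {"fn": "jog_arm", "kwargs": {
  "targets": [
    {"x": 0, "y": 0, "z": 1, "ax": 0, "ay": 0, "az": 0, "hand": 1},
    {"x": 0, "y": 0, "z": 0.5, "ax": 0, "ay": 0, "az": 0, "hand": 1}
  ]
}}

```text
clock: 30.65
position: [0.5099, 0.2864, 0.1073]
tool_rot: [[-0.882, 0.472, 0.002], [0.472, 0.882, 0.001], [-0.001, 0.002, -1.0]]
ft_force: [-0.4, 0.8, 1.6]
finger_gap: 0.0212
```

The force has changed sign (−1.7 to +1.6 N) at z = 0.107, so the flask is seating. I'll open slowly and withdraw straight up.

>>> {"fn": "jog_arm", "kwargs": {
  "targets": [
    {"x": 0, "y": 0, "z": 0, "ax": 0, "ay": 0, "az": 0, "hand": 0.7},
    {"x": 0, "y": 0, "z": 0, "ax": 0, "ay": 0, "az": 0, "hand": 0.65},
    {"x": 0, "y": 0, "z": 0, "ax": 0, "ay": 0, "az": 0, "hand": 0.5},
    {"x": 0, "y": 0, "z": 0, "ax": 0, "ay": 0, "az": 0, "hand": 0.3},
    {"x": 0, "y": 0, "z": 0, "ax": 0, "ay": 0, "az": 0, "hand": 0.2},
    {"x": 0, "y": 0, "z": 0, "ax": 0, "ay": 0, "az": 0, "hand": 0.2}
  ]
}}

```text
clock: 31.25
position: [0.5105, 0.2866, 0.1081]
tool_rot: [[-0.882, 0.472, 0.004], [0.472, 0.882, 0.002], [-0.002, 0.003, -1.0]]
ft_force: [-0.3, -0.1, -0.3]
finger_gap: 0.0682
```

>>> {"fn": "jog_arm", "kwargs": {
  "targets": [
    {"x": 0, "y": 0, "z": -10, "ax": 0, "ay": 0, "az": 0, "hand": 0.2},
    {"x": 0, "y": 0, "z": -20, "ax": 0, "ay": 0, "az": 0, "hand": 0.2},
    {"x": 0, "y": 0, "z": -25, "ax": 0, "ay": 0, "az": 0, "hand": 0.2},
    {"x": 0, "y": 0, "z": -25, "ax": 0, "ay": 0, "az": 0, "hand": 0.2},
    {"x": 0, "y": 0, "z": -30, "ax": 0, "ay": 0, "az": 0, "hand": 0.2},
    {"x": 0, "y": 0, "z": -30, "ax": 0, "ay": 0, "az": 0, "hand": 0.2}
  ]
}}

```text
clock: 31.85
position: [0.5074, 0.2852, 0.2513]
tool_rot: [[-0.881, 0.472, -0.005], [0.472, 0.881, -0.002], [0.004, -0.004, -1.0]]
ft_force: [-0.2, -0.1, -0.6]
finger_gap: 0.0684
```

>>> {"fn": "jog_arm", "kwargs": {
  "targets": [
    {"x": 25, "y": -35, "z": 0, "ax": 0, "ay": 0, "az": 0, "hand": 0.2},
    {"x": 25, "y": -35, "z": 0, "ax": 0, "ay": 0, "az": 0, "hand": 0.2},
    {"x": 25, "y": -35, "z": 0, "ax": 0, "ay": 0, "az": 0, "hand": 0.2},
    {"x": 25, "y": -35, "z": 0, "ax": 0, "ay": 0, "az": 0, "hand": 0.2},
    {"x": 25, "y": -35, "z": 0, "ax": 0, "ay": 0, "az": 0, "hand": 0.2},
    {"x": 15, "y": -35, "z": 0, "ax": 0, "ay": 0, "az": 0, "hand": 0.2},
    {"x": 0, "y": -35, "z": 0, "ax": 0, "ay": 0, "az": 0, "hand": 0.2},
    {"x": 0, "y": 0, "z": 0, "ax": 0, "ay": 0, "az": 0, "hand": 0.2}
  ]
}}

```text
clock: 32.65
position: [0.2638, 0.1328, 0.2593]
tool_rot: [[-0.882, 0.47, 0.017], [0.47, 0.883, 0.005], [-0.013, 0.013, -1.0]]
ft_force: [0.6, -0.1, 0.1]
finger_gap: 0.0685
```

Run:
```python
from h import *
t=snap("top","f1t.png");s=snap("side","f1s.png")
print(read_state()["position"])
a=cv2.resize(t[200:360,80:300],(440,320),interpolation=cv2.INTER_CUBIC)
b=cv2.resize(s[90:230,210:390],(360,280),interpolation=cv2.INTER_CUBIC)
c=cv2.resize(t[200:330,420:540],(240,260),interpolation=cv2.INTER_CUBIC)
d=cv2.resize(s[310:460,225:400],(350,300)[:2],interpolation=cv2.INTER_CUBIC)
o=np.zeros((600,800,3),np.uint8);o[:320,:440]=a;o[:280,440:]=b;o[325:585,:240]=c;o[290:590,445:795]=d
cv2.imwrite("pics/f1.png",o)
```

```text
[0.26663937 0.1349891  0.25968207]
```

View pics/f1.png

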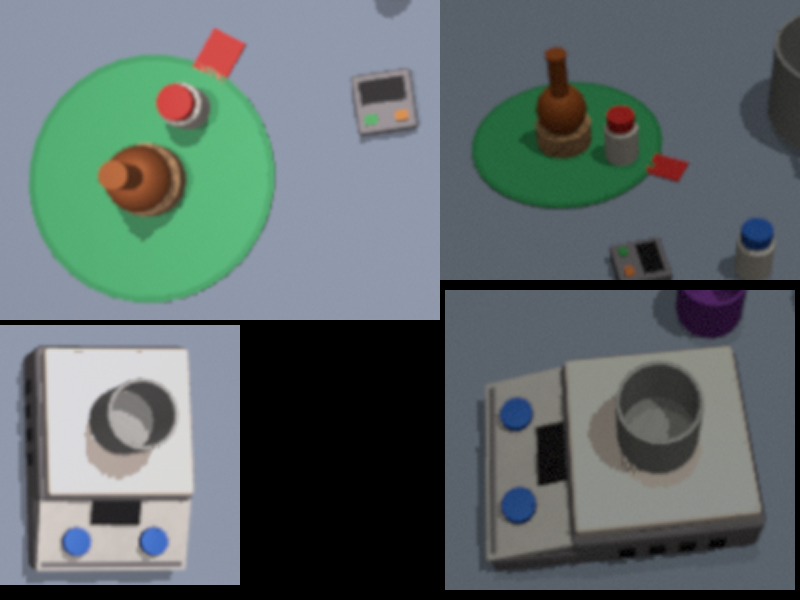

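The flask sits in the ring and looks upright, the bottle is beside it, and the beaker stands on the plate. Measuring flask tilt and the beaker position.

Run:
```python
from h import *
np.set_printoptions(precision=4,suppress=True)
print("lip",at("top",136.5,287.5,.130),at("side",268,117,.130),"expect .5085 .286")
print("beaker",at("top",490.5,244.5,.135),at("side",332,366,.135),"plate .570 -.296")
im0,im1=cv2.imread("pics/top0.png"),cv2.imread("pics/f1t.png")
for n,(a,b,c,d) in {"blue":(165,205,255,300),"timer":(228,275,250,295)}.items():
    r=cv2.matchTemplate(im1[a-15:b+15,c-15:d+15],im0[a:b,c:d],cv2.TM_CCOEFF_NORMED);print(n,cv2.minMaxLoc(r)[1::2],"expect (15,15)")
```

```text
lip [0.5074 0.2849 0.13  ] [0.5094 0.2842 0.13  ] expect .5085 .286
beaker [ 0.5689 -0.2958  0.135 ] [ 0.5697 -0.2964  0.135 ] plate .570 -.296
blue (0.9993975758552551, (15, 15)) expect (15,15)
timer (0.99964839220047, (15, 15)) expect (15,15)
```

Everything checks out: the lip is right over the ring (both cameras within about 2 mm), the beaker is within 2 mm, and the spare bottle and timer haven't moved. Handing in.

```bash
python3 -c "
from station import *
print(finish_job(), read_state()['clock'])"
```

```text
the job is handed in; nothing more can be done
the job is handed in; nothing more can be done
```

The layout is finished and handed in; the robot clock read about 33 s of the 106 s allowed. No verdict was reported, so these are my own last camera checks:

| Item | Result |
|---|---|
| Steel beaker | upright on the hotplate, within about 2 mm of the plate's centre |
| Cork ring | flat on the mat, about 4 mm from its centre (measured before the flask went in) |
| Amber flask | upright in the ring; lip within about 2 mm of the spot expected over the ring in both views; set down with under 4 N change in wrist force |
| Red-capped bottle | upright, about 72 mm from the mat's centre towards the tab and 1 mm off the line |
| Blue-capped bottle and timer | not moved in the top picture |

- **Missed grip:** the first grip on the cork ring closed above it without moving it. I gripped it again about 9 mm lower and it held.
- **Gap reading:** finger openings read 0.5 to 6 mm below the true widths of the things held. I took this as a sensor offset; every grip held.

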